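# Do up the water heater's descaling cap in its niche

## Task

Take the ring spanner from the rubber mat, put its larger ring over the brass hexagon cap in the niche of the water heater and turn the cap clockwise until it comes up firm on its seal, lifting the spanner off and reseating it for each new stroke, since the housings block the swing. Pull it up firm to about 1.5 N m (12 N at the middle of the handle) and no harder than 2 N m, turn it with the spanner and not with the fingers, and leave the cup, tin and washer where they are. Then lay the spanner gently back on the mat, flat on its two rings.

Things in the scene. Friction and masses are not known exactly. Their poses are not given: they have to be found in the camera images.
- cap_seat (a point): point on the axis of the brass hexagon cap (46 mm across flats, 16 mm tall, top 4 mm bevelled), 7 mm above its underside and 93 mm above the table: the middle of the larger ring comes here when fully seated. Its frame turns with the cap: flats face along its x axis and every 60 degrees from it.
- niche (a point): fixed point on the heater's deck under the cap's axis, 80 mm above the table; x points into the heater (away from the robot), y left, z up. A flange of 68 mm diameter round the cap rises 6 mm from the deck and carries the seated ring. With its handle pointing to -x, a seated spanner swings about 49 degrees to either side before the handle meets a housing.
- spanner_grip (a point): place to grip the spanner, on its handle near the centre of mass. Steel double ring spanner, 0.5 kg, 285 mm long, lying flat on two rings with the handle raised between. x points to the larger ring, z up. The handle is a bar 12 mm wide (y), 16 mm tall (z), straight from 60 mm behind to 76 mm ahead of this point, which is 50 mm above the rings' undersides.
- spanner_ring (a point): centre of the larger ring, mid-height, 125 mm ahead (x) of spanner_grip and 43 mm lower. 14 mm high, 63 mm across outside; hexagon hole 49 mm across flats, flats facing along x and every 60 degrees: fits when the spanner's x is a multiple of 60 degrees from the cap's x, with slack of 1.5 mm a side and 7 degrees each way. The smaller ring is 105 mm behind spanner_grip.
- spanner: the whole spanner; origin half-way between the rings (10 mm ahead of spanner_grip along x), at the level of their undersides; z up when it lies flat
- mat: thin black rubber mat, 320 mm (x) x 170 mm (y) x 3 mm, fixed on the table; origin at the centre of its underside. Holds the spanner, lengthwise, and a spare washer. It lies to the left or to the right of the heater.
- heater: low steel water heater, fixed, 220 x 280 mm, deck 80 mm high; origin at table height 60 mm to +x of the cap's axis, axes as niche. Its front edge is 40 mm to -x of the cap's axis; from there 120 mm back a housing stands on the deck at either side, top 155 mm above the table, inner face 55 mm and outer face 140 mm to +y or -y of the cap's axis.
- board: wooden serving board 240 x 170 x 12 mm on the other side of the heater from the mat; carries the cup, tin and a spoon; fixed
- mug: white cup, 74 mm across, 62 mm tall, on the board, its handle on its y side; origin under its centre. Not to be disturbed
- tin: milk tin, 68 mm across, 70 mm tall, on the board; origin under its centre. Not to be disturbed
- washer: spare white washer, 34 mm across, 5 mm thick, on the mat, 130 mm to -x and 60 mm to +y of the mat's centre in the mat's axes; origin under its centre. Not to be disturbed
- cap: brass cap; origin on its axis at its underside, 86 mm above the table. It starts 1.6 to 2.4 rad short (seen from above, clockwise tightens) of having its x axis along niche's x, and comes up firm, with a hard stop, somewhere within 0.2 rad of that, differently each time: only felt. Until then dry friction of about 0.5 N m resists; it stays where it is left.
- cap_mark (a point): end of the dark index line on the cap's top, 16 mm from its axis along the cap's x axis and 16 mm above its underside; turns with the cap

How it is judged:
By the outcome, as a careful person would: the job done as asked, in the order asked, and still so for the second after the job is handed in, with the robot touching nothing.
It also fails if it takes over 72 s, if anything falls off the work surface, if the arm or the gripper's body presses on something with over 40 N, if the wrist force passes 120 N, or if a joint passes its speed limit or range.

## Robot

A 7-joint arm with a two-finger parallel gripper is mounted at the origin on the work surface. World frame = base frame: x ahead of the robot, y to its left, z up, the work surface at z = 0. Lengths are in m, angles in rad, forces in N, time in s.
With the tool pointing down it reaches from about 0.35 to 0.9 m from the base axis. Payload 19.9 kg.
Tool frame: the origin (TCP) lies midway between the tips of the shut fingers; the grasp point (between the pads) lies 19 mm behind it; z points along the fingers, y is the line along which they close (so a half turn about z gives the same grasp; the last joint's range is limited). The gripper opens to 94 mm and grips with 3 to 60 N. Pads are 16 mm wide; open, the fingers measure 119 mm over their backs; the gripper's body (75 mm by 177 mm) begins 78 mm behind the grasp point.
Start: joints at [1.095, 0.417, -0.01, 1.614, 0.005, 1.111, -0.053], TCP at [0.263, -0.567, 0.169] pointing down, gripper open.
Joint ranges: [-2.81, 2.81], [-0.39, 2.02], [-1.27, 1.25], [0.06, 2.57], [-1.19, 4.33], [0.19, 2], [-2.82, 2.82]. Speed limits (rad/s): [1.89, 1.89, 2.39, 2.39, 3.01, 3.01, 3.01].

## Interface

Orientations are given as a unit quaternion [w, x, y, z].
In Python, from bench import telemetry, optics, bot gives the robot as it stands. The module is installed in compiled form; this text tells all that it offers.
- The arm moves only by the tool carry_out, never from a script. Its argument "moves" is a list of rows, each a list of 7 numbers: the turn, a rotation vector about the tool's x, y, z normalised to -1 to 1, where 1 is 180 degrees, then the shift along the tool's x, y, z normalised to -1 to 1, where 1 is 0.1 m, then the gripper command: -1 is shut, 1 is fully open, values between are in proportion. In form: [[ax, ay, az, dx, dy, dz, hand], ...]. A call has 1 to 8 rows; each row is the pose to reach, as a shift and turn from the pose commanded when the call began, along the tool's axes at that moment, turning the shorter way round; what a row does not reach only later rows make up. A row lasts 1/12 s, in which the tool goes at most 41.7 mm and 7.16 degrees, less where a joint would pass 70% of its speed; a pose out of reach is approached as far as the arm can. A call with a number of a shift or a turn outside -1 to 1 is refused whole. A call with a gripper value outside its range is refused whole. The fingers move at their own pace and stop on an object; "squeeze" is the grip in N (left out, the last holds). Time passes only in rows, so rows that repeat a pose let the fingers close. It gives the time, the measured TCP pose, the force, the opening and the grip force at its end, in the units of the state.
- telemetry.state(): the state, without advancing time (a new reading comes with each control period).
- optics.snapshot(name): name is "side" or "top"; returns a dict with "image" (384x512x3 uint8, red, green, blue), "fx", "fy", "cx", "cy" (pixels), "k1" (the pictures are not rectified: a ray, as slopes to the right and down, at radius r is drawn at 1 + k1 r^2 times it, then the intrinsics apply), "R" (3x3) and "t" (3): a world point X has camera coordinates R X + t. Camera axes: x right, y down, z forward; pixel columns grow to the right and rows downward; lengths in m; the calibration is good to about 2 mm. A picture is of the moment at which its call begins. There is no depth.
- bot.hand_in(): hands the job in; it is judged then, once.
The state is a dict: "time_s": time; "joint_positions": joint angles; "qvel": joint speeds; "tau": joint torques, N m; "ee_pos": TCP position; "orientation": TCP orientation; "wrist_force": force on the tool from outside, world axes, zero at the start; "moment": the same for the moment, N m; "gripper_width": finger opening in m; "finger_force": force on a finger pad.
Only numpy, scipy, OpenCV 4.12 (cv2) and the standard library are available. Lean on these libraries where they do the work, as an engineer would, in place of code of your own. Each camera call takes 0.05 s, during which the arm holds its last target. There are 200 camera calls.

## Working session

There is one attempt and no reset: what is moved stays moved. The work goes in short steps, Python scripts to look and compute and a tool call to move; the robot and the scene stay as the last step left them, time stands still between calls to the robot, and variables do not carry over. Pictures are saved under pics/ and viewed, at most 10 in all, crops included, and the job is handed in when it is done.

Besides the shell and the picture viewer there is one more tool, called after "Call:" by a JSON object that holds its "name" and its "arguments", one argument or row to a line. carry_out: Moves the arm, as the interface text tells. Its arguments: {"type":"object","properties":{"moves":{"type":"array"},"squeeze":{"type":"number"}},"required":["moves"]}

```bash
mkdir -p pics; python3 - <<'E'
from bench import telemetry, optics
import cv2
print(telemetry.state())
for n in("top","side"):
    s=optics.snapshot(n); cv2.imwrite(f"pics/{n}0.png",cv2.resize(s["image"][:,:,::-1],None,fx=1.5,fy=1.5,interpolation=cv2.INTER_CUBIC))
    print({k:v for k,v in s.items() if k!="image"})
E
```

```text
{'time_s': 0.0, 'joint_positions': array([ 1.09547937,  0.41792971, -0.01033456,  1.61418638,  0.00470549,
        1.11069851, -0.05301405]), 'qvel': array([ 3.26339584e-06, -1.79735771e-03, -1.28658644e-03, -1.77451195e-03,
       -3.54486988e-05,  1.01444490e-03, -1.86649592e-04]), 'tau': array([-2.48162636e-03, -8.51248956e+01,  6.37202282e-01, -4.25982428e+01,
       -4.89778316e-02,  1.87259592e-02,  1.51659242e-04]), 'ee_pos': array([ 0.26253259, -0.56671751,  0.16864766]), 'orientation': array([-5.74631800e-04,  9.76564524e-01,  2.15224005e-01, -1.68971855e-04]), 'wrist_force': array([-0.07103751, -0.46474166,  0.28598022]), 'moment': array([ 0.0236561 , -0.04560174,  0.00246265]), 'finger_force': 0.0, 'gripper_width': 0.09400623789014126}
{'fx': 412.43977924895717, 'fy': 412.43977924895717, 'cx': 258.34823856694413, 'cy': 190.9860500050845, 'k1': -0.05760355835188809, 'R': array([[ 0.01829985, -0.99980212, -0.00779998],
       [-0.99915567, -0.01799989, -0.03693172],
       [ 0.03678401,  0.00846924, -0.99928735]]), 't': array([0.00479877, 0.52350323, 1.14527597])}
{'fx': 401.9680538499795, 'fy': 401.9680538499795, 'cx': 260.0411364694466, 'cy': 192.63459475820048, 'k1': -0.08802070725593694, 'R': array([[-0.75155269, -0.65936752, -0.0200758 ],
       [-0.37509383,  0.45217362, -0.8092241 ],
       [ 0.54265383, -0.60064423, -0.58715699]]), 't': array([0.42489264, 0.25488814, 1.02046213])}
```

View pics/top0.png

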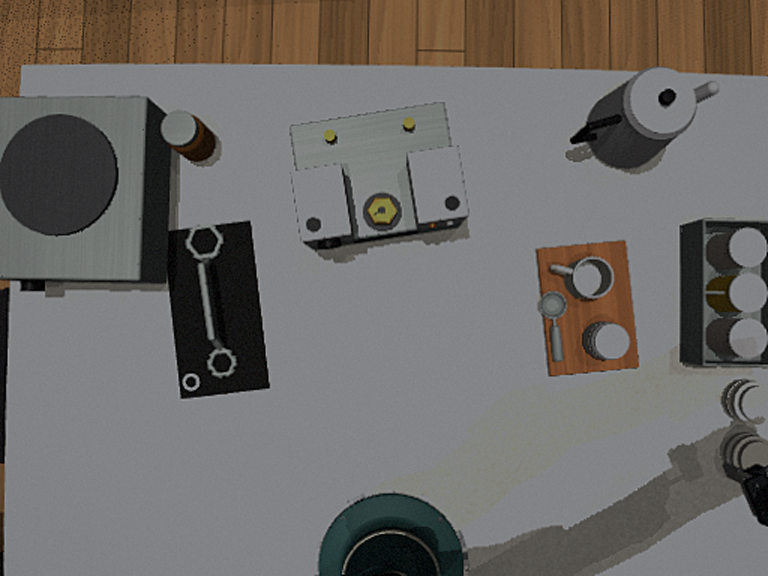

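View pics/side0.png

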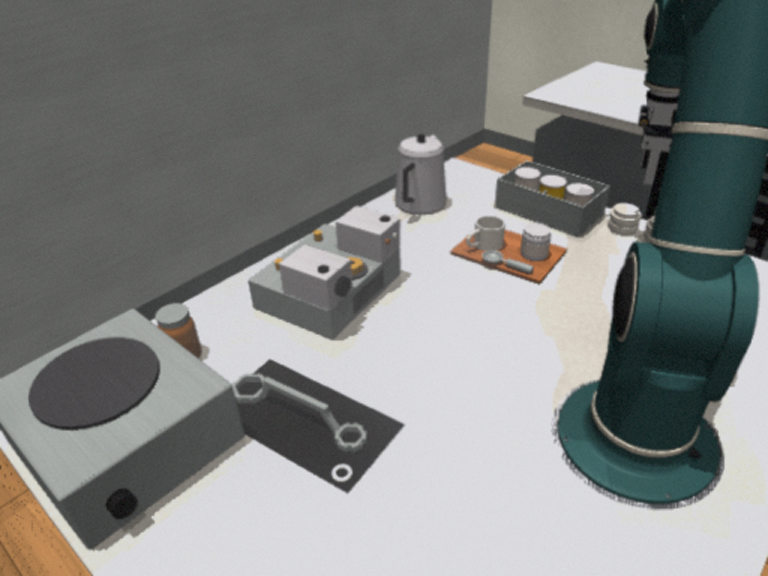

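The top view shows the mat at left with the spanner (large ring about (204,242), small ring about (221,361)), and the cap at about (382,210), all in 1.5x pixels. The side view agrees. Next I'll enlarge both areas.

```bash
cat > h.py <<'E'
import numpy as np, cv2
from scipy.spatial.transform import Rotation as Ro
from bench import telemetry, optics
def K(s): return np.array([[s["fx"],0,s["cx"]],[0,s["fy"],s["cy"]],[0,0,1]])
def D(s): return np.array([s["k1"],0,0,0])
def pt(s,uv,z):
    p=cv2.undistortPoints(np.array([[uv]],float),K(s),D(s))[0,0]
    # note: cv2 model: distorted = p*(1+k1 r^2)
    d=s["R"].T@np.array([p[0],p[1],1]); c=-s["R"].T@s["t"]
    return c+d*(z-c[2])/d[2]
def px(s,X):
    return cv2.projectPoints(np.atleast_2d(np.array(X,float)),cv2.Rodrigues(s["R"])[0],s["t"],K(s),D(s))[0][:,0]
def crop(s,c,w,h,f):  # top-left of crop c
    u,v=c; return cv2.resize(s["image"][v:v+h,u:u+w,::-1],None,fx=f,fy=f,interpolation=cv2.INTER_CUBIC)
def st():
    s=telemetry.state(); R=Ro.from_quat(s["orientation"][[1,2,3,0]])
    return s,R
E
python3 - <<'E'
from h import *
s=optics.snapshot("top")
a=crop(s,(105,140),66,124,4.7); b=crop(s,(190,100),125,75,4)
o=np.zeros((590,800,3),np.uint8); o[:min(590,a.shape[0]),:a.shape[1]]=a[:590]; b=crop(s,(195,105),120,75,4);o[:300,315:315+480]=b
c=crop(s,(235,122),40,36,8); o[302:302+288,315:315+320]=c
cv2.imwrite("pics/c1.png",o)
E
```

```text
(no output)
```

View pics/c1.png

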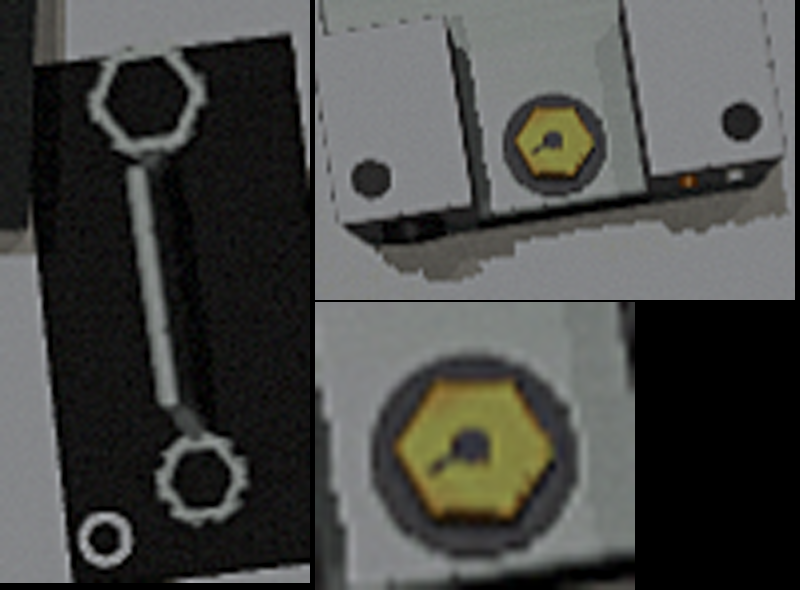

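The crop shows these pixel positions:
- **Spanner:** large ring centre (147,101), small ring centre (202,477), handle (135,168) to (168,400).
- **Flange:** centre (474,455).
- **Cap:** left and right corners (397,447) and (553,452), mark pointing towards (433,470).
- **Housings:** front corners (342,223) and (783,157).

```bash
python3 - <<'E'
from h import *
np.set_printoptions(precision=4,suppress=True)
s=optics.snapshot("top")
f1=lambda u,v:((u+.5)/4.7-.5+105,(v+.5)/4.7-.5+140)
f2=lambda u,v:((u-315+.5)/4-.5+195,(v+.5)/4-.5+105)
f3=lambda u,v:((u-315+.5)/8-.5+235,(v-302+.5)/8-.5+122)
ang=lambda a,b:np.degrees(np.arctan2(*(b-a)[[1,0]]))
L=pt(s,f1(147,101),.015);S=pt(s,f1(202,477),.015)
print("rings",L,S,np.linalg.norm(L-S),ang(S,L))
h1=pt(s,f1(135,168),.061);h2=pt(s,f1(168,400),.061);print("handle",h1,h2,np.linalg.norm(h1-h2),ang(h2,h1))
g=L+(S-L)*125/230; print("grip",g)
print("flange",pt(s,f3(474,455),.086),"width",[pt(s,f3(*p),.086) for p in((371,455),(578,455))])
print("capdot",pt(s,f3(470,446),.102))
c=pt(s,f3(470,446),.102);print("mark ang",ang(c,pt(s,f3(433,470),.102)))
V=[pt(s,f3(*p),.098) for p in((397,447),(435,382),(515,380),(553,452),(516,513))]
vc=(V[0]+V[3])/2;print("verts",vc,[ang(vc,v) for v in V])
a=pt(s,f2(342,223),.155);b=pt(s,f2(783,157),.155);print("housing",a,b,np.linalg.norm(a-b),ang(b,a)-90,"axis?",(a+b)/2+.04*np.array([-(b-a)[1],(b-a)[0],0])/np.linalg.norm(b-a))
d=pt(s,f2(490,213),.08);e=pt(s,f2(648,195),.08);print("deck",ang(e,d)-90)
# hex fit of cap by colour
im=s["image"][122:158,235:275].astype(int);m=((im[...,0]-im[...,2])>40).astype(np.uint8)
ct=max(cv2.findContours(m,0,cv2.CHAIN_APPROX_NONE)[0],key=len)[:,0]+[235,122]
P=np.array([pt(s,p,.1)[:2] for p in ct]);M=P.mean(0);r=P-M;th=np.arctan2(r[:,1],r[:,0]);
print("hexfit vertex ang mod60",np.degrees(np.angle(np.sum(np.hypot(*r.T)**6*np.exp(6j*th)))/6),"cap x mod 60 = +30",M)
# side-camera check: project
q=optics.snapshot("side");print("side proj ring,small,cap",px(q,[L,S,c])*1.5)
E
```

```text
rings [0.6012 0.3607 0.015 ] [0.3774 0.3212 0.015 ] 0.22718421926119303 10.012026350797417
handle [0.5576 0.3522 0.061 ] [0.425  0.3293 0.061 ] 0.13453683128010177 9.817958167589675
grip [0.4796 0.3393 0.015 ]
flange [0.6527 0.0264 0.086 ] width [array([0.6521, 0.0602, 0.086 ]), array([ 0.6532, -0.0078,  0.086 ])]
capdot [0.653  0.0274 0.102 ]
mark ang 124.14804435271871
verts [0.6526 0.0258 0.098 ] [np.float64(89.12048646859289), np.float64(31.513105055498606), np.float64(-28.71365476410251), np.float64(-90.87951353140713), np.float64(-146.27508132836758)]
housing [0.5908 0.1546 0.155 ] [ 0.6363 -0.1158  0.155 ] 0.27426305815349744 9.543415210905366 axis? [0.653 0.026 0.155]
deck 7.523506669840188
hexfit vertex ang mod60 -29.927203779752492 cap x mod 60 = +30 [0.652  0.0264]
side proj ring,small,cap [[248.5478 385.2488]
 [348.541  433.3159]
 [350.1528 261.0072]]
```

Call:
{"name": "carry_out", "arguments": {
  "moves": [
    [0,0,0.083,0.87,-0.7,-0.9,-0.15],
    [0,0,0.083,0.87,-0.7,-0.9,-0.15],
    [0,0,0.083,0.87,-0.7,-0.9,-0.15],
    [0,0,0.083,0.87,-0.7,-0.9,-0.15],
    [0,0,0.083,0.87,-0.7,-0.9,-0.15]
  ],
  "squeeze": 50
}}

```text
time_s: 0.67
ee_pos: [0.3152, -0.4652, 0.2624]
orientation: [0.002, 0.996, 0.089, 0.002]
wrist_force: [0.2, 0.3, -0.1]
gripper_width: 0.0637
finger_force: 0.0
```

Call:
{"name": "carry_out", "arguments": {
  "moves": [
    [0,0,0,0.76,-0.96,0,-0.15],
    [0,0,0,0.76,-0.96,0,-0.15],
    [0,0,0,0.76,-0.96,0,-0.15],
    [0,0,0,0.76,-0.96,0,-0.15]
  ]
}}

```text
time_s: 1.0
ee_pos: [0.3739, -0.3539, 0.2587]
orientation: [-0.001, 0.996, 0.09, 0.0]
wrist_force: [-0.0, 0.6, -0.3]
gripper_width: 0.0404
finger_force: 0.0
```

Call:
{"name": "carry_out", "arguments": {
  "moves": [
    [0,0,0,0.76,-0.96,0,-0.15],
    [0,0,0,0.76,-0.96,0,-0.15],
    [0,0,0,0.76,-0.96,0,-0.15],
    [0,0,0,0.76,-0.96,0,-0.15]
  ]
}}

```text
time_s: 1.33
ee_pos: [0.4318, -0.246, 0.2586]
orientation: [-0.001, 0.996, 0.09, 0.0]
wrist_force: [0.8, 0.9, -0.1]
gripper_width: 0.0397
finger_force: 0.0
```

Call:
{"name": "carry_out", "arguments": {
  "moves": [
    [0,0,0,0.76,-0.96,0,-0.15],
    [0,0,0,0.76,-0.96,0,-0.15],
    [0,0,0,0.76,-0.96,0,-0.15],
    [0,0,0,0.76,-0.96,0,-0.15]
  ]
}}

```text
time_s: 1.67
ee_pos: [0.4898, -0.138, 0.2585]
orientation: [-0.001, 0.996, 0.09, 0.0]
wrist_force: [0.4, 1.6, -0.0]
gripper_width: 0.0401
finger_force: 0.0
```

Call:
{"name": "carry_out", "arguments": {
  "moves": [
    [0,0,0,0.6,-0.96,0,-0.15],
    [0,0,0,0.6,-0.96,0,-0.15],
    [0,0,0,0.6,-0.96,0,-0.15],
    [0,0,0,0.6,-0.96,0,-0.15]
  ]
}}

```text
time_s: 2.0
ee_pos: [0.5312, -0.0339, 0.2583]
orientation: [-0.001, 0.996, 0.09, -0.0]
wrist_force: [0.7, -0.5, -0.4]
gripper_width: 0.0402
finger_force: 0.0
```

Call:
{"name": "carry_out", "arguments": {
  "moves": [
    [0,0,0,0,-0.96,0,-0.15],
    [0,0,0,0,-0.96,0,-0.15],
    [0,0,0,0,-0.96,0,-0.15],
    [0,0,0,0,-0.96,0,-0.15]
  ]
}}

```text
time_s: 2.33
ee_pos: [0.5127, 0.0583, 0.2587]
orientation: [-0.001, 0.996, 0.089, -0.0]
wrist_force: [-0.4, 0.4, -0.5]
gripper_width: 0.0397
finger_force: 0.0
```

Call:
{"name": "carry_out", "arguments": {
  "moves": [
    [0,0,0,0,-0.96,0,-0.15],
    [0,0,0,0,-0.96,0,-0.15],
    [0,0,0,0,-0.96,0,-0.15],
    [0,0,0,0,-0.96,0,-0.15]
  ]
}}

```text
time_s: 2.67
ee_pos: [0.4963, 0.1522, 0.2587]
orientation: [-0.001, 0.996, 0.088, -0.0]
wrist_force: [0.5, 0.1, 0.1]
gripper_width: 0.0401
finger_force: 0.0
```

Call:
{"name": "carry_out", "arguments": {
  "moves": [
    [0,0,0,0,-0.96,0.6,-0.15],
    [0,0,0,0,-0.96,0.6,-0.15],
    [0,0,0,0,-0.96,0.6,-0.15],
    [0,0,0,0,-0.96,0.6,-0.15]
  ]
}}

```text
time_s: 3.0
ee_pos: [0.4782, 0.2468, 0.1957]
orientation: [-0.0, 0.996, 0.088, -0.002]
wrist_force: [-1.1, 0.5, -0.2]
gripper_width: 0.04
finger_force: 0.0
```

Call:
{"name": "carry_out", "arguments": {
  "moves": [
    [0,0,0,0,-0.8,0.8,-0.15],
    [0,0,0,0,-0.8,0.8,-0.15],
    [0,0,0,0,-0.8,0.8,-0.15],
    [0,0,0,0,-0.8,0.8,-0.15],
    [0,0,0,0,-0.8,0.8,-0.15]
  ]
}}

```text
time_s: 3.42
ee_pos: [0.4666, 0.322, 0.1176]
orientation: [0.001, 0.996, 0.087, -0.001]
wrist_force: [0.4, -0.1, 0.5]
gripper_width: 0.0397
finger_force: 0.0
```

```bash
python3 - <<'E'
from h import *
s,R=st();print(s["ee_pos"],R.as_matrix(),s["joint_positions"],s["time_s"])
q=optics.snapshot("side");t=optics.snapshot("top")
cv2.imwrite("pics/a.png",np.hstack([crop(q,(140,190),150,130,2.6)[:338,:390],crop(t,(100,140),110,130,2.6)[:338]]))
E
```

```text
[0.46662995 0.3220441  0.11758504] [[ 9.85007463e-01  1.72490993e-01 -2.67487650e-03]
 [ 1.72487723e-01 -9.85010658e-01 -1.40996421e-03]
 [-2.87798799e-03  9.27441912e-04 -9.99995429e-01]] [-0.21553042  0.42601752 -0.55997708  1.79395688  0.26308126  0.99960505
 -2.27695231] 3.4167
```

View pics/a.png

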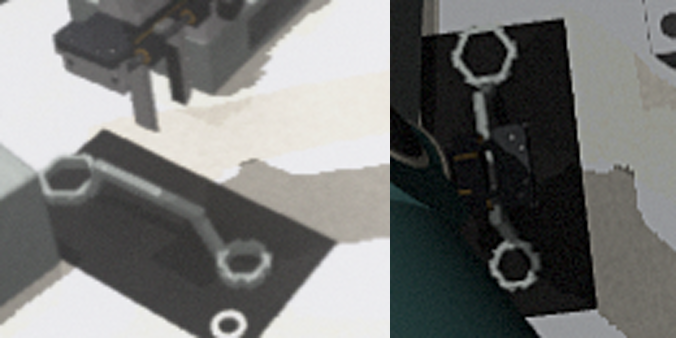

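The view shows the gripper above the handle, slightly short of it, and the fingers are aligned across it. Joint 7 is near its limit, so I'll flip the tool half a turn before gripping.

Call:
{"name": "carry_out", "arguments": {
  "moves": [
    [0,0,-0.25,0.17,-0.14,0,-0.15],
    [0,0,-0.25,0.17,-0.14,0,-0.15],
    [0,0,-0.25,0.17,-0.14,0,-0.15],
    [0,0,-0.25,0.17,-0.14,0,-0.15],
    [0,0,-0.25,0.17,-0.14,0,-0.15],
    [0,0,-0.25,0.17,-0.14,0,-0.15],
    [0,0,-0.25,0.17,-0.14,0,-0.15]
  ]
}}

```text
time_s: 4.1
ee_pos: [0.4825, 0.3382, 0.1201]
orientation: [0.0, 0.886, 0.463, 0.001]
wrist_force: [1.1, -0.4, 0.5]
gripper_width: 0.0399
finger_force: 0.0
```

Call:
{"name": "carry_out", "arguments": {
  "moves": [
    [0,0,-0.25,0,0,0,-0.15],
    [0,0,-0.25,0,0,0,-0.15],
    [0,0,-0.25,0,0,0,-0.15],
    [0,0,-0.25,0,0,0,-0.15],
    [0,0,-0.25,0,0,0,-0.15],
    [0,0,-0.25,0,0,0,-0.15],
    [0,0,-0.25,0,0,0,-0.15]
  ]
}}

```text
time_s: 4.68
ee_pos: [0.4826, 0.3381, 0.12]
orientation: [0.001, 0.641, 0.767, 0.0]
wrist_force: [0.9, 0.4, -1.0]
gripper_width: 0.0398
finger_force: 0.0
```

Call:
{"name": "carry_out", "arguments": {
  "moves": [
    [0,0,-0.25,0,0,0,-0.15],
    [0,0,-0.25,0,0,0,-0.15],
    [0,0,-0.25,0,0,0,-0.15],
    [0,0,-0.25,0,0,0,-0.15],
    [0,0,-0.25,0,0,0,-0.15],
    [0,0,-0.25,0,0,0,-0.15],
    [0,0,-0.25,0,0,0,-0.15]
  ]
}}

```text
time_s: 5.27
ee_pos: [0.4825, 0.338, 0.1198]
orientation: [0.001, 0.299, 0.954, -0.0]
wrist_force: [0.5, -0.1, -0.2]
gripper_width: 0.0401
finger_force: 0.0
```

Call:
{"name": "carry_out", "arguments": {
  "moves": [
    [0,0,-0.25,0,0,0,-0.15],
    [0,0,-0.25,0,0,0,-0.15],
    [0,0,-0.25,0,0,0,-0.15],
    [0,0,-0.25,0,0,0,-0.15],
    [0,0,-0.25,0,0,0,-0.15],
    [0,0,-0.25,0,0,0,-0.15],
    [0,0,-0.25,0,0,0,-0.15],
    [0,0,-0.25,0,0,0,-0.15]
  ]
}}

```text
time_s: 5.93
ee_pos: [0.4823, 0.3382, 0.1196]
orientation: [0.0, -0.086, 0.996, -0.0]
wrist_force: [-0.5, -0.6, 0.2]
gripper_width: 0.04
finger_force: 0.0
```

```bash
cat >> h.py <<'E'
def show():
    s,R=st(); m=R.as_matrix(); np.set_printoptions(precision=4,suppress=True)
    yaw=np.degrees(np.arctan2(-m[1,0],-m[0,0])); tl=np.degrees([m[2,0],m[2,1]])
    print("t",s["time_s"],"pos",s["ee_pos"],"spanyaw %.2f"%yaw,"tilt",tl,"F",s["wrist_force"],"M",s["moment"],"w",s["gripper_width"],"q",s["joint_positions"])
    r=s["ee_pos"]-np.array([.6527,.0264,.1]); f=s["wrist_force"]
    print("torque about cap (on tool): %.2f"%(r[0]*f[1]-r[1]*f[0]+s["moment"][2]))
    return s,m,yaw
def goto(p,yaw,spd=.04):
    """units for the move: shift in tool axes /0.1, turn about tool axes/180 (also levelling)"""
    s,R=st(); a=np.radians(yaw); x=np.array([-np.cos(a),-np.sin(a),0]); z=np.array([0,0,-1.]); T=Ro.from_matrix(np.c_[x,np.cross(z,x),z])
    d=R.inv().apply(np.array(p)-s["ee_pos"])/.1; rv=(R.inv()*T).as_rotvec()/np.pi
    print("goto",np.round(rv,4),np.round(d,3))
def ringpose(c,yaw,z):  # TCP for ring centre xy c
    a=np.radians(yaw); return [c[0]-.125*np.cos(a),c[1]-.125*np.sin(a),z]
E
python3 - <<'E'
from h import *
show(); goto([.481,.339,.034],9.9)
E
```

```text
t 5.9333 pos [0.4823 0.3382 0.1196] spanyaw 9.88 tilt [-0.0489 -0.0571] F [-0.5436 -0.583   0.1895] M [ 0.1084 -0.1418  0.0156] w 0.040026152787907485 q [ 0.1652  0.7259 -1.2055  1.7279  0.7251  1.2124  0.5089]
torque about cap (on tool): 0.28
goto [-0.0003  0.0003 -0.0001] [0.012 0.011 0.856]
```

Call:
{"name": "carry_out", "arguments": {
  "moves": [
    [0,0,0,0.01,0.01,0.4,-0.15],
    [0,0,0,0.01,0.01,0.7,-0.15],
    [0,0,0,0.01,0.01,0.86,-0.15],
    [0,0,0,0.01,0.01,0.86,-0.15],
    [0,0,0,0.01,0.01,0.86,-1],
    [0,0,0,0.01,0.01,0.86,-1],
    [0,0,0,0.01,0.01,0.86,-1],
    [0,0,0,0.01,0.01,0.86,-1]
  ],
  "squeeze": 50
}}

```text
time_s: 6.6
ee_pos: [0.4803, 0.3412, 0.0346]
orientation: [0.001, -0.086, 0.996, 0.0]
wrist_force: [0.7, -0.0, 1.2]
gripper_width: 0.0164
finger_force: 0.0
```

Call:
{"name": "carry_out", "arguments": {
  "moves": [
    [0,0,0,0,0,0,-1],
    [0,0,0,0,0,0,-1],
    [0,0,0,0,0,0,-1],
    [0,0,0,0,0,0,-1]
  ]
}}

```text
time_s: 6.93
ee_pos: [0.4797, 0.3409, 0.0334]
orientation: [0.0, -0.086, 0.996, 0.0]
wrist_force: [-0.4, -0.2, 0.1]
gripper_width: -0.0
finger_force: 0.0
```

```bash
python3 - <<'E'
from h import *
show()
E
```

```text
t 6.9333 pos [0.4797 0.3409 0.0334] spanyaw 9.91 tilt [-0.0058  0.0034] F [-0.3749 -0.1896  0.1401] M [ 0.124  -0.1973 -0.0075] w -3.386851490525509e-05 q [ 0.1047  0.8179 -1.1099  1.7894  0.8306  1.0869  0.4348]
torque about cap (on tool): 0.14
```

The gripper shut on nothing, so I'll look.

```bash
python3 - <<'E'
from h import *
q=optics.snapshot("side");t=optics.snapshot("top")
cv2.imwrite("pics/b.png",np.hstack([crop(q,(140,200),130,120,3.2),crop(t,(100,140),110,120,3.2)]))
E
```

```text
(no output)
```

View pics/b.png

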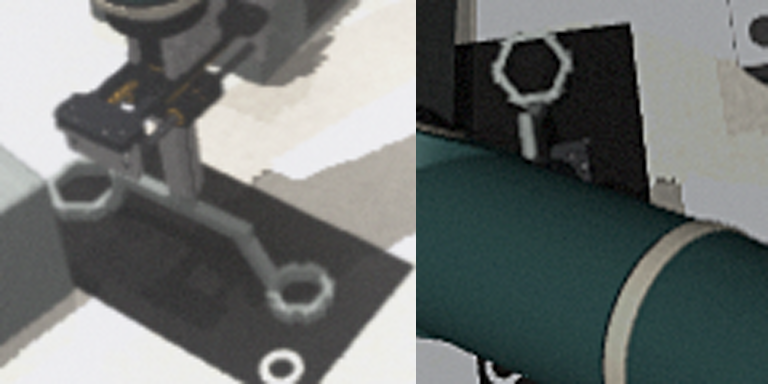

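```bash
python3 - <<'E'
from h import *
s,R=st();q=optics.snapshot("side");t=optics.snapshot("top")
a=np.radians(9.9);u=np.array([np.cos(a),np.sin(a),0]);v=np.array([-u[1],u[0],0]);L=np.array([.6012,.3607,0])
g=L-.125*u
pts={"tcp":s["ee_pos"],"tcp+40up":s["ee_pos"]+[0,0,.04],"L":L+[0,0,.01],"S":L-.23*u+[0,0,.01],"h+":g+.076*u+[0,0,.061],"h-":g-.06*u+[0,0,.061],"g":g+[0,0,.053]}
o=[]
for S,c,w,h in((q,(140,200),100,100),(t,(100,140),80,120)):
    f=4 if S is t else 5
    im=crop(S,c,w,h,f)
    for n,X in pts.items():
        p=(px(S,X)[0]-c+.5)*f;print(n,px(S,X)[0]);cv2.circle(im,tuple(int(i) for i in p),3,(0,0,255),-1);cv2.putText(im,n,tuple(int(i) for i in p+4),0,.4,(0,255,0))
    o.append(cv2.copyMakeBorder(im,0,500-im.shape[0],0,0,0))
cv2.imwrite("pics/b2.png",np.hstack(o)[:, :800])
E
```

```text
tcp [199.11322104 269.16844027]
tcp+40up [197.37107608 258.4267823 ]
L [165.98285946 258.08694322]
S [233.28417787 290.70202244]
h+ [176.55323159 251.26157432]
h- [217.40801527 270.39482614]
g [199.13006245 263.85799992]
tcp [139.66474866 204.38008351]
tcp+40up [135.25110918 204.31022976]
L [136.42502641 161.2742658 ]
S [148.07364737 241.95001542]
h+ [133.26088129 177.07858574]
h- [140.43872385 226.98330358]
g [138.12148331 204.91963682]
```

View pics/b2.png

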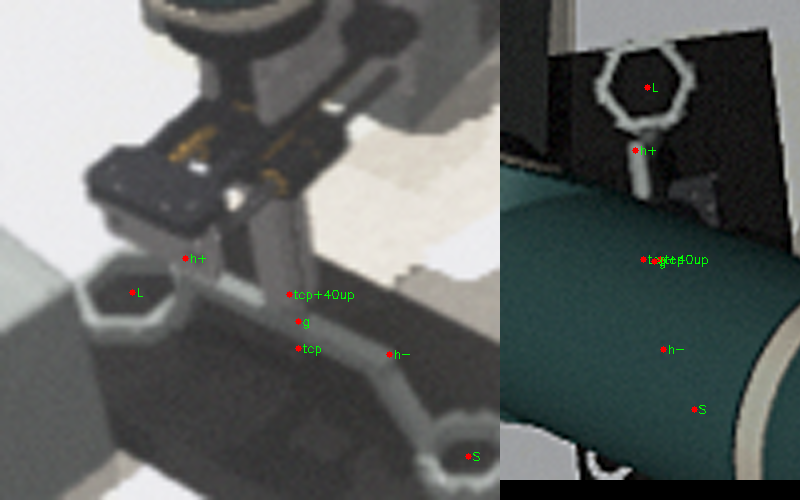

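```bash
python3 - <<'E'
from h import *
q=optics.snapshot("side")
for z in(.1,.1176,.13,.15): print(z,px(q,[.4666,.322,z])[0], px(q,[.4666-.0045,.322+.026,z])[0],px(q,[.4666+.0045,.322-.026,z])[0])
t=optics.snapshot("top")
E
```

```text
0.1 [205.09911414 249.31817683] [198.66806547 255.65258977] [211.32122953 243.18933245]
0.1176 [204.38324602 244.26866001] [197.86928162 250.58492616] [210.68300222 238.16030705]
0.13 [203.87080494 240.64616066] [197.29729913 246.94796669] [210.22628057 234.55389111]
0.15 [203.02990212 234.68739187] [196.35835177 240.96279912] [209.47706721 228.62408165]
```

The visible fingertips sit about 32 mm higher than the reported TCP, or are offset along the camera ray. I'll check by touch with the fingers shut.

Call:
{"name": "carry_out", "arguments": {
  "moves": [
    [0,0,0,0,0,0.02,-1],
    [0,0,0,0,0,0.04,-1],
    [0,0,0,0,0,0.06,-1],
    [0,0,0,0,0,0.06,-1]
  ]
}}

```text
time_s: 7.57
ee_pos: [0.4794, 0.3407, 0.0267]
orientation: [-0.0, -0.086, 0.996, -0.0]
wrist_force: [0.1, -0.1, -0.2]
gripper_width: 0.0008
finger_force: 0.0
```

Call:
{"name": "carry_out", "arguments": {
  "moves": [
    [0,0,0,0,0,0.02,-1],
    [0,0,0,0,0,0.03,-1],
    [0,0,0,0,0,0.04,-1],
    [0,0,0,0,0,0.04,-1]
  ]
}}

```text
time_s: 7.9
ee_pos: [0.4798, 0.3411, 0.0249]
orientation: [0.001, -0.086, 0.996, -0.0]
wrist_force: [-6.7, -10.2, 33.1]
gripper_width: 0.0007
finger_force: 16.1
```

Contact came at a reported z of 0.025, which is the handle top at 0.061. So the fingertips really are about 35 mm above the reported height. I'll raise, open and descend by that much.

Call:
{"name": "carry_out", "arguments": {
  "moves": [
    [0,0,0,0,0,-0.2,-1],
    [0,0,0,0,-0.02,-0.2,-0.15],
    [0,0,0,0,-0.02,-0.2,-0.15],
    [0,0,0,0,-0.02,-0.2,-0.15],
    [0,0,0,0,-0.02,-0.2,-0.15],
    [0,0,0,0,-0.02,-0.2,-0.15],
    [0,0,0,0,-0.02,-0.2,-0.15]
  ]
}}

```text
time_s: 8.48
ee_pos: [0.4797, 0.3389, 0.0428]
orientation: [-0.0, -0.086, 0.996, -0.0]
wrist_force: [0.2, 0.3, -0.2]
gripper_width: 0.0369
finger_force: 0.0
```

Call:
{"name": "carry_out", "arguments": {
  "moves": [
    [0,0,0,0,0,0.1,-0.15],
    [0,0,0,0,0,0.2,-0.15],
    [0,0,0,0,0,0.25,-0.15],
    [0,0,0,0,0,0.25,-0.15]
  ]
}}

```text
time_s: 8.82
ee_pos: [0.4792, 0.3384, 0.0165]
orientation: [-0.001, -0.087, 0.996, -0.0]
wrist_force: [-0.1, 0.2, -0.2]
gripper_width: 0.04
finger_force: 0.0
```

```bash
python3 - <<'E'
from h import *
show()
E
```

```text
t 8.8167 pos [0.4792 0.3384 0.0165] spanyaw 9.93 tilt [ 0.1204 -0.0414] F [-0.1046  0.1812 -0.1728] M [ 0.0949 -0.124   0.0256] w 0.03999012552687343 q [ 0.0972  0.8364 -1.0902  1.8001  0.8512  1.0643  0.4242]
torque about cap (on tool): 0.03
```

Straddling without contact. Go to z ≈ 0 and grip.

Call:
{"name": "carry_out", "arguments": {
  "moves": [
    [0,0,0,-0.02,0,0.08,-0.15],
    [0,0,0,-0.02,0,0.16,-0.15],
    [0,0,0,-0.02,0,0.16,-0.15],
    [0,0,0,-0.02,0,0.16,-1],
    [0,0,0,-0.02,0,0.16,-1],
    [0,0,0,-0.02,0,0.16,-1],
    [0,0,0,-0.02,0,0.16,-1],
    [0,0,0,-0.02,0,0.16,-1]
  ],
  "squeeze": 50
}}

```text
time_s: 9.48
ee_pos: [0.482, 0.3399, 0.0027]
orientation: [0.0, -0.086, 0.996, 0.001]
wrist_force: [-0.9, 0.9, -3.9]
gripper_width: 0.0117
finger_force: 50.0
```

Call:
{"name": "carry_out", "arguments": {
  "moves": [
    [0,0,0,0,0,0,-1],
    [0,0,0,0,0,0,-1]
  ]
}}

```text
time_s: 9.65
ee_pos: [0.4819, 0.3396, 0.0025]
orientation: [0.0, -0.087, 0.996, 0.0]
wrist_force: [-0.0, 2.6, 0.7]
gripper_width: 0.0119
finger_force: 50.0
```

```bash
python3 - <<'E'
from h import *
show()
E
```

```text
t 9.65 pos [0.4819 0.3396 0.0025] spanyaw 9.93 tilt [-0.0128  0.0336] F [-0.0429  2.5845  0.671 ] M [0.5888 0.0402 0.0239] w 0.011922688640904823 q [ 0.0859  0.855  -1.0718  1.8009  0.8722  1.0451  0.4142]
torque about cap (on tool): -0.40
```

Call:
{"name": "carry_out", "arguments": {
  "moves": [
    [0,0,0,0,0,-0.1,-1],
    [0,0,0,0,0,-0.3,-1],
    [0,0,0,0,0,-0.6,-1],
    [0,0,0,0,0,-0.9,-1],
    [0,0,0,0,0,-0.95,-1]
  ]
}}

```text
time_s: 10.07
ee_pos: [0.4828, 0.3405, 0.1019]
orientation: [0.002, -0.087, 0.996, 0.001]
wrist_force: [0.4, 1.3, -4.7]
gripper_width: 0.0114
finger_force: 50.0
```

Call:
{"name": "carry_out", "arguments": {
  "moves": [
    [0,0,0,0,0,-0.3,-1],
    [0,0,0,0,-0.1,-0.6,-1],
    [0,0,0,0,-0.3,-0.9,-1],
    [0,0,0,0,-0.5,-0.9,-1]
  ]
}}

```text
time_s: 10.4
ee_pos: [0.4912, 0.2914, 0.192]
orientation: [0.002, -0.087, 0.996, 0.001]
wrist_force: [0.2, 0.4, -4.5]
gripper_width: 0.0113
finger_force: 50.0
```

Call:
{"name": "carry_out", "arguments": {
  "moves": [
    [0,0,0,0,-0.2,0,-1],
    [0,0,0,0,-0.45,0,-1],
    [0,0,0,0,-0.7,0,-1],
    [0,0,0,0.01,-0.9,0,-1]
  ]
}}

```text
time_s: 10.73
ee_pos: [0.505, 0.1987, 0.1867]
orientation: [-0.001, -0.086, 0.996, -0.001]
wrist_force: [-0.1, 0.4, -5.0]
gripper_width: 0.0114
finger_force: 50.0
```

Call:
{"name": "carry_out", "arguments": {
  "moves": [
    [0,0,0,0,-0.25,0,-1],
    [0,0,0,0,-0.5,0,-1],
    [0,0,0,0,-0.75,0,-1],
    [0,0,0,0.02,-0.9,0,-1]
  ]
}}

```text
time_s: 11.07
ee_pos: [0.5187, 0.1089, 0.1866]
orientation: [-0.001, -0.085, 0.996, -0.001]
wrist_force: [0.6, -0.4, -4.0]
gripper_width: 0.0116
finger_force: 50.0
```

Call:
{"name": "carry_out", "arguments": {
  "moves": [
    [0,0,0,0,-0.25,0,-1],
    [0,0,0.02,0,-0.5,0,-1],
    [0,0,0.04,0,-0.7,0,-1],
    [0,0,0.055,0.03,-0.85,0,-1],
    [0,0,0.055,0.03,-0.85,0,-1],
    [0,0,0.055,0.03,-0.85,0,-1]
  ]
}}

```text
time_s: 11.57
ee_pos: [0.5298, 0.0269, 0.1869]
orientation: [-0.001, 0.0, 1.0, -0.0]
wrist_force: [0.6, 1.1, -5.3]
gripper_width: 0.0115
finger_force: 50.0
```

```bash
python3 - <<'E'
from h import *
s,m,y=show()
q=optics.snapshot("side");t=optics.snapshot("top")
np.savez("lift.npz",q=q["image"],t=t["image"])
cv2.imwrite("pics/d.png",np.hstack([crop(q,(190,110),100,125,4),crop(t,(205,100),100,125,4)]))
for S in(q,t): print(px(S,[s["ee_pos"]+[.1235,0,.0145],[.6527,.0264,.102]]))
E
```

```text
t 11.5667 pos [0.5298 0.0269 0.1869] spanyaw -0.06 tilt [ 0.0604 -0.0347] F [ 0.5824  1.051  -5.2822] M [ 0.1085 -0.0536  0.0592] w 0.011468758495114037 q [ 0.8207  0.4785 -1.2022  1.8008  0.4793  1.1995  1.0432]
torque about cap (on tool): -0.07
[[231.6146 147.048 ]
 [233.7202 173.9104]]
[[253.3509 132.6475]
 [254.3157 139.6934]]
```

View pics/d.png

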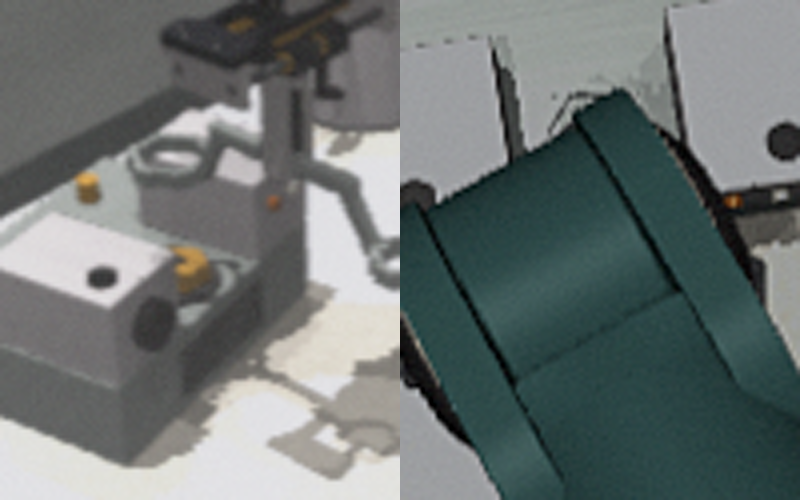

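In the side view the ring centre is at about px (232.5,150), against (231.8,149) predicted, so it is held level and over the cap. Lowering in steps.

Call:
{"name": "carry_out", "arguments": {
  "moves": [
    [0,0,0,-0.01,0,0.2,-1],
    [0,0,0,-0.01,0,0.5,-1],
    [0,0,0,-0.01,0,0.75,-1],
    [0,0,0,-0.01,0,0.82,-1],
    [0,0,0,-0.01,0,0.82,-1]
  ]
}}

```text
time_s: 12.08
ee_pos: [0.5302, 0.0288, 0.1041]
orientation: [-0.001, -0.001, 1.0, 0.0]
wrist_force: [-0.2, 1.0, -4.8]
gripper_width: 0.0116
finger_force: 50.0
```

Call:
{"name": "carry_out", "arguments": {
  "moves": [
    [0,0,0,0,0,0.02,-1],
    [0,0,0,0,0,0.04,-1],
    [0,0,0,0,0,0.06,-1],
    [0,0,0,0,0,0.06,-1]
  ]
}}

```text
time_s: 12.42
ee_pos: [0.5316, 0.0279, 0.0997]
orientation: [0.0, -0.0, 1.0, -0.0]
wrist_force: [0.5, 1.2, -5.2]
gripper_width: 0.0118
finger_force: 50.0
```

```bash
python3 - <<'E'
from h import *
show()
E
```

```text
t 12.4167 pos [0.5316 0.0279 0.0997] spanyaw 0.01 tilt [-0.0432 -0.0098] F [ 0.487   1.193  -5.1686] M [ 0.0472 -0.0224 -0.0434] w 0.011780964451865293 q [ 0.7347  0.578  -1.103   1.8861  0.596   1.0537  0.9544]
torque about cap (on tool): -0.19
```

Call:
{"name": "carry_out", "arguments": {
  "moves": [
    [0,0,0,0,-0.01,0.02,-1],
    [0,0,0,0,-0.01,0.04,-1],
    [0,0,0,0,-0.01,0.06,-1],
    [0,0,0,0,-0.01,0.06,-1]
  ]
}}

```text
time_s: 12.75
ee_pos: [0.531, 0.0268, 0.0929]
orientation: [-0.0, -0.0, 1.0, 0.0]
wrist_force: [0.9, 0.3, -4.4]
gripper_width: 0.0117
finger_force: 50.0
```

Call:
{"name": "carry_out", "arguments": {
  "moves": [
    [0,0,0,0,0,0.02,-1],
    [0,0,0,0,0,0.03,-1],
    [0,0,0,0,0,0.04,-1],
    [0,0,0,0,0,0.04,-1]
  ]
}}

```text
time_s: 13.08
ee_pos: [0.5312, 0.027, 0.0891]
orientation: [-0.0, -0.0, 1.0, 0.0]
wrist_force: [0.2, -0.6, -4.8]
gripper_width: 0.0118
finger_force: 50.0
```

The ring slid on freely. I'll seat the last 3 mm and start the first stroke gently.

Call:
{"name": "carry_out", "arguments": {
  "moves": [
    [0,0,0,0,0,0.02,-1],
    [0,0,0,0,0,0.03,-1],
    [0,0,0,0,0,0.03,-1]
  ]
}}

```text
time_s: 13.33
ee_pos: [0.5311, 0.0269, 0.086]
orientation: [-0.0, -0.0, 1.0, 0.0]
wrist_force: [0.6, 0.0, -5.1]
gripper_width: 0.0116
finger_force: 50.0
```

Call:
{"name": "carry_out", "arguments": {
  "moves": [
    [0,0,0.017,-0.002,0.064,0,-1],
    [0,0,0.033,-0.007,0.129,0,-1],
    [0,0,0.05,-0.015,0.192,0,-1],
    [0,0,0.067,-0.027,0.256,0,-1],
    [0,0,0.067,-0.027,0.256,0,-1]
  ]
}}

```text
time_s: 13.75
ee_pos: [0.5333, 0.0533, 0.0862]
orientation: [-0.0, 0.106, 0.994, -0.0]
wrist_force: [-6.3, -1.2, -3.7]
gripper_width: 0.0115
finger_force: 50.0
```

```bash
python3 - <<'E'
from h import *
show()
E
```

```text
t 13.75 pos [0.5333 0.0533 0.0862] spanyaw -12.13 tilt [ 0.0496 -0.0398] F [-6.2616 -1.1735 -3.6845] M [-0.1477  1.4667 -0.1093] w 0.011535310906563673 q [ 0.6382  0.5747 -1.034   1.8872  0.5809  1.0188  0.7111]
torque about cap (on tool): 0.20
```

Call:
{"name": "carry_out", "arguments": {
  "moves": [
    [0,0,0.022,0.005,0.086,0,-1],
    [0,0,0.044,-0.002,0.171,0,-1],
    [0,0,0.067,-0.017,0.256,0,-1],
    [0,0,0.067,-0.017,0.256,0,-1]
  ]
}}

```text
time_s: 14.08
ee_pos: [0.5414, 0.0777, 0.0863]
orientation: [0.0, 0.209, 0.978, -0.0]
wrist_force: [-0.2, -1.6, -6.5]
gripper_width: 0.0117
finger_force: 50.0
```

```bash
python3 - <<'E'
from h import *
show()
E
```

```text
t 14.0833 pos [0.5414 0.0777 0.0863] spanyaw -24.18 tilt [-0.0368  0.001 ] F [-0.1639 -1.5754 -6.4997] M [-0.4017  0.125  -0.158 ] w 0.01169174870481017 q [ 0.5509  0.5669 -0.9777  1.8628  0.5536  1.0116  0.4864]
torque about cap (on tool): 0.03
```

Call:
{"name": "carry_out", "arguments": {
  "moves": [
    [0,0,0.022,-0.003,0.086,0,-1],
    [0,0,0.044,-0.012,0.171,0,-1],
    [0,0,0.058,-0.02,0.223,0,-1]
  ]
}}

```text
time_s: 14.33
ee_pos: [0.5518, 0.0962, 0.086]
orientation: [-0.0, 0.297, 0.955, -0.0]
wrist_force: [-1.4, -4.6, -5.8]
gripper_width: 0.0117
finger_force: 50.0
```

```bash
python3 - <<'E'
from h import *
show()
q=optics.snapshot("side");t=optics.snapshot("top")
cv2.imwrite("pics/e.png",np.hstack([crop(q,(200,130),70,80,5),crop(t,(215,100),80,80,5)]))
E
```

```text
t 14.3333 pos [0.5518 0.0962 0.086 ] spanyaw -34.54 tilt [ 0.0114 -0.0531] F [-1.3855 -4.6354 -5.8076] M [-1.0694  0.5441 -0.0586] w 0.011677218933279826 q [ 0.4764  0.5703 -0.9266  1.8304  0.5339  1.0139  0.2987]
torque about cap (on tool): 0.51
```

View pics/e.png

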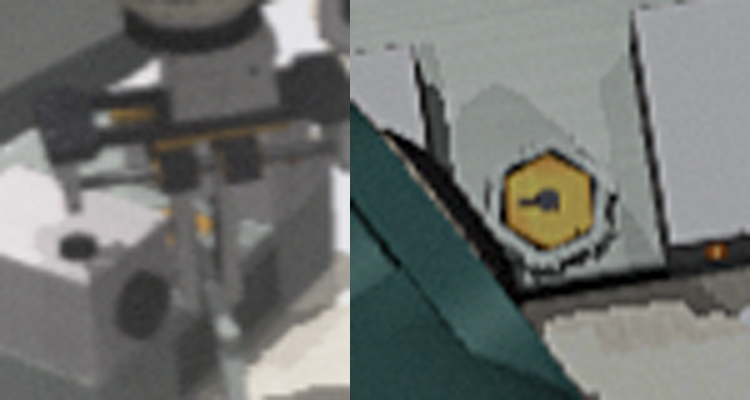

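The top view shows the cap engaged and turned, with its mark now pointing left at about 92°. The torque in motion is 0.51 N m, as expected. Now back off, lift and swing back.

Call:
{"name": "carry_out", "arguments": {
  "moves": [
    [0,0,-0.028,-0.005,-0.107,0,-1],
    [0,0,-0.033,-0.006,-0.128,0,-1],
    [0,0,-0.033,-0.006,-0.128,-0.1,-1],
    [0,0,-0.033,-0.006,-0.128,-0.25,-1],
    [0,0,-0.033,-0.006,-0.128,-0.26,-1],
    [0,0,-0.033,-0.006,-0.128,-0.26,-1]
  ]
}}

```text
time_s: 14.93
ee_pos: [0.5461, 0.0863, 0.1138]
orientation: [0.001, 0.247, 0.969, 0.0]
wrist_force: [-0.1, 0.2, -5.1]
gripper_width: 0.0113
finger_force: 50.0
```

```bash
python3 - <<'E'
from h import *
show()
E
```

```text
t 14.9333 pos [0.5461 0.0863 0.1138] spanyaw -28.62 tilt [-0.1233  0.0862] F [-0.1088  0.1803 -5.0885] M [ 0.109  -0.0669 -0.0791] w 0.011307618870897203 q [ 0.5417  0.5333 -0.9841  1.828   0.5091  1.055   0.4322]
torque about cap (on tool): -0.09
```

Call:
{"name": "carry_out", "arguments": {
  "moves": [
    [0,0,-0.039,-0.009,-0.15,0,-1],
    [0,0,-0.078,-0.037,-0.298,0,-1],
    [0,0,-0.117,-0.082,-0.441,0,-1],
    [0,0,-0.156,-0.144,-0.577,0,-1],
    [0,0,-0.172,-0.176,-0.633,0,-1]
  ]
}}

```text
time_s: 15.35
ee_pos: [0.5301, 0.0199, 0.112]
orientation: [-0.0, -0.023, 1.0, -0.0]
wrist_force: [0.6, -0.7, -4.5]
gripper_width: 0.0113
finger_force: 50.0
```

Call:
{"name": "carry_out", "arguments": {
  "moves": [
    [0,0,-0.039,-0.009,-0.15,0,-1],
    [0,0,-0.078,-0.037,-0.298,0,-1],
    [0,0,-0.117,-0.082,-0.441,0,-1],
    [0,0,-0.156,-0.144,-0.577,0,-1],
    [0,0,-0.167,-0.165,-0.615,0,-1],
    [0,0,-0.167,-0.165,-0.615,0,-1],
    [0,0,-0.167,-0.165,-0.615,0,-1]
  ]
}}

```text
time_s: 15.93
ee_pos: [0.5491, -0.0385, 0.1121]
orientation: [-0.0, -0.278, 0.961, 0.0]
wrist_force: [0.4, 0.3, -5.1]
gripper_width: 0.0116
finger_force: 50.0
```

```bash
python3 - <<'E'
from h import *
show()
a=np.radians(32);goto([.6525-.1225*np.cos(a),.027-.1225*np.sin(a),.103],32)
E
```

```text
t 15.9333 pos [ 0.5491 -0.0385  0.1121] spanyaw 32.30 tilt [-0.0025  0.036 ] F [ 0.4004  0.2618 -5.083 ] M [ 0.0538 -0.0253 -0.0057] w 0.011561813889769764 q [ 0.8919  0.6569 -1.2011  1.8297  0.6759  1.1417  1.5886]
torque about cap (on tool): -0.01
goto [0.0002 0.     0.0017] [0.001 0.008 0.091]
```

Call:
{"name": "carry_out", "arguments": {
  "moves": [
    [0,0,0.002,0,0.01,0.06,-1],
    [0,0,0.002,0,0.01,0.12,-1],
    [0,0,0.002,0,0.01,0.15,-1],
    [0,0,0.002,0,0.01,0.18,-1],
    [0,0,0.002,0,0.01,0.18,-1]
  ]
}}

```text
time_s: 16.35
ee_pos: [0.5483, -0.0379, 0.0936]
orientation: [-0.0, -0.276, 0.961, 0.0]
wrist_force: [-0.2, -0.8, -5.3]
gripper_width: 0.0116
finger_force: 50.0
```

Call:
{"name": "carry_out", "arguments": {
  "moves": [
    [0,0,0,0,0,0.03,-1],
    [0,0,0,0,0,0.06,-1],
    [0,0,0,0,0,0.08,-1],
    [0,0,0,0,0,0.08,-1]
  ]
}}

```text
time_s: 16.68
ee_pos: [0.5486, -0.0381, 0.0858]
orientation: [-0.0, -0.276, 0.961, 0.0]
wrist_force: [0.5, 0.1, -5.1]
gripper_width: 0.0114
finger_force: 50.0
```

```bash
python3 - <<'E'
from h import *
show()
E
```

```text
t 16.6833 pos [ 0.5486 -0.0381  0.0858] spanyaw 32.05 tilt [0.0176 0.0203] F [ 0.5289  0.1071 -5.0727] M [ 0.0617 -0.0904  0.0535] w 0.011362499952611115 q [ 0.8686  0.684  -1.1675  1.8524  0.71    1.1003  1.5593]
torque about cap (on tool): 0.08
```

Call:
{"name": "carry_out", "arguments": {
  "moves": [
    [0,0,0.022,-0.003,0.085,0,-1],
    [0,0,0.05,-0.015,0.192,0,-1],
    [0,0,0.078,-0.036,0.296,0,-1],
    [0,0,0.106,-0.067,0.399,0,-1],
    [0,0,0.133,-0.106,0.498,0,-1],
    [0,0,0.161,-0.154,0.594,0,-1],
    [0,0,0.189,-0.209,0.685,0,-1]
  ]
}}

```text
time_s: 17.27
ee_pos: [0.5303, 0.031, 0.0864]
orientation: [0.0, 0.019, 1.0, -0.0]
wrist_force: [3.0, -2.6, -7.4]
gripper_width: 0.0117
finger_force: 50.0
```

```bash
python3 - <<'E'
from h import *
show()
E
```

```text
t 17.2667 pos [0.5303 0.031  0.0864] spanyaw -2.23 tilt [-0.0351 -0.0343] F [ 2.9817 -2.5539 -7.3627] M [-0.71   -0.9987  0.1731] w 0.011661501857994402 q [ 0.6973  0.5745 -1.055   1.8997  0.5897  1.0182  0.9147]
torque about cap (on tool): 0.47
```

Call:
{"name": "carry_out", "arguments": {
  "moves": [
    [0,0,0.022,-0.003,0.085,0,-1],
    [0,0,0.05,-0.015,0.192,0,-1],
    [0,0,0.078,-0.036,0.296,0,-1],
    [0,0,0.106,-0.067,0.399,0,-1],
    [0,0,0.133,-0.106,0.498,0,-1],
    [0,0,0.161,-0.154,0.594,0,-1],
    [0,0,0.183,-0.2,0.667,0,-1]
  ]
}}

```text
time_s: 17.85
ee_pos: [0.5523, 0.0972, 0.0862]
orientation: [-0.0, 0.302, 0.953, -0.001]
wrist_force: [-1.8, -3.7, -4.4]
gripper_width: 0.0114
finger_force: 50.0
```

```bash
python3 - <<'E'
from h import *
show()
E
```

```text
t 17.85 pos [0.5523 0.0972 0.0862] spanyaw -35.17 tilt [-0.0048 -0.0596] F [-1.8425 -3.7364 -4.3937] M [-1.0347  0.4556 -0.026 ] w 0.011426845579099943 q [ 0.4578  0.5604 -0.9014  1.8291  0.5165  1.007   0.3003]
torque about cap (on tool): 0.48
```

Call:
{"name": "carry_out", "arguments": {
  "moves": [
    [0,0,-0.028,-0.005,-0.107,0,-1],
    [0,0,-0.033,-0.006,-0.128,0,-1],
    [0,0,-0.033,-0.006,-0.128,-0.1,-1],
    [0,0,-0.033,-0.006,-0.128,-0.25,-1],
    [0,0,-0.033,-0.006,-0.128,-0.26,-1],
    [0,0,-0.033,-0.006,-0.128,-0.26,-1]
  ]
}}

```text
time_s: 18.35
ee_pos: [0.5462, 0.0864, 0.1132]
orientation: [0.001, 0.251, 0.968, 0.0]
wrist_force: [-0.0, -0.4, -4.7]
gripper_width: 0.0116
finger_force: 50.0
```

Call:
{"name": "carry_out", "arguments": {
  "moves": [
    [0,0,-0.039,-0.009,-0.15,0,-1],
    [0,0,-0.078,-0.037,-0.298,0,-1],
    [0,0,-0.117,-0.082,-0.441,0,-1],
    [0,0,-0.156,-0.144,-0.577,0,-1],
    [0,0,-0.172,-0.176,-0.633,0,-1]
  ]
}}

```text
time_s: 18.77
ee_pos: [0.5298, 0.0202, 0.1115]
orientation: [-0.0, -0.02, 1.0, -0.0]
wrist_force: [0.1, 0.4, -4.6]
gripper_width: 0.0116
finger_force: 50.0
```

Call:
{"name": "carry_out", "arguments": {
  "moves": [
    [0,0,-0.039,-0.009,-0.15,0,-1],
    [0,0,-0.078,-0.037,-0.298,0,-1],
    [0,0,-0.117,-0.082,-0.441,0,-1],
    [0,0,-0.156,-0.144,-0.577,0,-1],
    [0,0,-0.167,-0.165,-0.615,0,-1],
    [0,0,-0.167,-0.165,-0.615,0,-1],
    [0,0,-0.167,-0.165,-0.615,0,-1]
  ]
}}

```text
time_s: 19.35
ee_pos: [0.5486, -0.0383, 0.1118]
orientation: [-0.0, -0.275, 0.961, 0.0]
wrist_force: [-0.4, 0.2, -4.4]
gripper_width: 0.012
finger_force: 50.0
```

```bash
python3 - <<'E'
from h import *
show()
a=np.radians(31);goto([.6525-.1225*np.cos(a),.027-.1225*np.sin(a),.0858],31)
E
```

```text
t 19.35 pos [ 0.5486 -0.0383  0.1118] spanyaw 31.91 tilt [0.0108 0.0574] F [-0.3777  0.178  -4.376 ] M [ 0.0389 -0.0859 -0.0349] w 0.01196625255177903 q [ 0.8843  0.6456 -1.1849  1.8311  0.6621  1.1327  1.592 ]
torque about cap (on tool): -0.08
goto [ 0.0003 -0.0001  0.0051] [-0.003  0.025  0.26 ]
```

Call:
{"name": "carry_out", "arguments": {
  "moves": [
    [0,0,0,0,0.005,0.06,-1],
    [0,0,0,0,0.005,0.12,-1],
    [0,0,0,0,0.005,0.16,-1],
    [0,0,0,0,0.005,0.2,-1],
    [0,0,0,0,0.005,0.23,-1],
    [0,0,0,0,0.005,0.26,-1],
    [0,0,0,0,0.005,0.26,-1]
  ]
}}

```text
time_s: 19.93
ee_pos: [0.5485, -0.038, 0.0857]
orientation: [-0.0, -0.276, 0.961, 0.0]
wrist_force: [0.8, 0.5, -4.8]
gripper_width: 0.0119
finger_force: 50.0
```

Call:
{"name": "carry_out", "arguments": {
  "moves": [
    [0,0,0.022,-0.003,0.085,0,-1],
    [0,0,0.044,-0.012,0.171,0,-1],
    [0,0,0.067,-0.027,0.256,0,-1],
    [0,0,0.083,-0.042,0.317,0,-1]
  ]
}}

```text
time_s: 20.27
ee_pos: [0.5358, -0.0086, 0.0866]
orientation: [0.001, -0.147, 0.989, -0.0]
wrist_force: [4.1, -2.0, -7.3]
gripper_width: 0.0119
finger_force: 50.0
```

```bash
python3 - <<'E'
from h import *
show()
E
```

```text
t 20.2667 pos [ 0.5358 -0.0086  0.0866] spanyaw 16.90 tilt [-0.0742 -0.0257] F [ 4.107  -2.0234 -7.2991] M [-0.4229 -1.0742  0.212 ] w 0.011867824868383921 q [ 0.8007  0.6154 -1.1108  1.8883  0.6403  1.048   1.2857]
torque about cap (on tool): 0.59
```

Now measure the turning stiffness before feeling for the stop.

Call:
{"name": "carry_out", "arguments": {
  "moves": [
    [0,0,0,0,0,0,-1],
    [0,0,0,0,0,0,-1]
  ]
}}

```text
time_s: 20.43
ee_pos: [0.5358, -0.0089, 0.0865]
orientation: [0.0, -0.15, 0.989, -0.0]
wrist_force: [3.2, 1.0, -6.0]
gripper_width: 0.0115
finger_force: 50.0
```

```bash
cat > tq.py <<'E'
from h import *
s,R=st();m=R.as_matrix();r=s["ee_pos"]-np.array([.6525,.027,.1]);f=s["wrist_force"]
print("yaw %.2f T %.3f Mz %.3f Frad %.2f F"%(np.degrees(np.arctan2(-m[1,0],-m[0,0])),r[0]*f[1]-r[1]*f[0]+s["moment"][2],s["moment"][2],f@m[:,0]),np.round(f,2),np.round(s["ee_pos"],4),"t",round(s["time_s"],2))
E
python3 tq.py
```

```text
yaw 17.24 T 0.013 Mz 0.015 Frad -3.40 F [ 3.25  1.02 -6.03] [ 0.5358 -0.0089  0.0865] t 20.43
```

Call:
{"name": "carry_out", "arguments": {
  "moves": [
    [0,0,-0.0011,0,-0.0043,0,-1],
    [0,0,-0.0011,0,-0.0043,0,-1]
  ]
}}

```text
time_s: 20.6
ee_pos: [0.5358, -0.0096, 0.0863]
orientation: [0.0, -0.151, 0.989, 0.0]
wrist_force: [3.5, 1.8, -6.0]
gripper_width: 0.0115
finger_force: 50.0
```

```bash
python3 tq.py
```

```text
yaw 17.39 T -0.051 Mz 0.031 Frad -3.90 F [ 3.52  1.81 -5.99] [ 0.5358 -0.0096  0.0863] t 20.6
```

Call:
{"name": "carry_out", "arguments": {
  "moves": [
    [0,0,-0.0011,0,-0.0043,0,-1],
    [0,0,-0.0011,0,-0.0043,0,-1]
  ]
}}

```text
time_s: 20.77
ee_pos: [0.5359, -0.01, 0.0862]
orientation: [0.0, -0.153, 0.988, 0.0]
wrist_force: [3.8, 2.5, -6.2]
gripper_width: 0.0113
finger_force: 50.0
```

```bash
python3 tq.py
```

```text
yaw 17.55 T -0.060 Mz 0.099 Frad -4.35 F [ 3.76  2.55 -6.17] [ 0.5359 -0.01    0.0862] t 20.77
```

Call:
{"name": "carry_out", "arguments": {
  "moves": [
    [0,0,0.0028,0,0.0214,0,-1],
    [0,0,0.0056,0,0.0428,0,-1],
    [0,0,0.0083,0,0.0641,0,-1],
    [0,0,0.0111,0,0.0855,0,-1],
    [0,0,0.0139,-0.001,0.107,0,-1]
  ]
}}

```text
time_s: 21.18
ee_pos: [0.5334, -0.0009, 0.0864]
orientation: [0.001, -0.129, 0.992, -0.001]
wrist_force: [9.2, -5.4, -8.2]
gripper_width: 0.0114
finger_force: 50.2
```

```bash
python3 tq.py
```

```text
yaw 14.87 T 0.500 Mz -0.402 Frad -7.46 F [ 9.17 -5.43 -8.16] [ 0.5334 -0.0009  0.0864] t 21.18
```

Call:
{"name": "carry_out", "arguments": {
  "moves": [
    [0,0,0,0,0,0,-1],
    [0,0,0,0,0,0,-1]
  ]
}}

```text
time_s: 21.35
ee_pos: [0.5334, -0.0008, 0.0864]
orientation: [0.001, -0.13, 0.992, -0.001]
wrist_force: [8.1, -4.0, -6.9]
gripper_width: 0.0118
finger_force: 50.2
```

```bash
python3 tq.py
```

```text
yaw 14.90 T 0.287 Mz -0.419 Frad -6.81 F [ 8.12 -4.03 -6.87] [ 0.5334 -0.0008  0.0864] t 21.35
```

Call:
{"name": "carry_out", "arguments": {
  "moves": [
    [0,0,0.0011,0,0.0086,0,-1],
    [0,0,0.0022,0,0.0172,0,-1],
    [0,0,0.0022,0,0.0172,0,-1]
  ]
}}

```text
time_s: 21.6
ee_pos: [0.5331, 0.0006, 0.0864]
orientation: [0.001, -0.126, 0.992, -0.001]
wrist_force: [10.7, -5.5, -6.3]
gripper_width: 0.0112
finger_force: 50.3
```

```bash
python3 tq.py
```

```text
yaw 14.48 T 0.471 Mz -0.464 Frad -9.00 F [10.71 -5.46 -6.34] [0.5331 0.0006 0.0864] t 21.6
```

Call:
{"name": "carry_out", "arguments": {
  "moves": [
    [0,0,0,-0.004,0,0,-1],
    [0,0,0,-0.008,0,0,-1],
    [0,0,0.0011,-0.008,0.0086,0,-1],
    [0,0,0.0011,-0.008,0.0086,0,-1]
  ]
}}

```text
time_s: 21.93
ee_pos: [0.5329, 0.0014, 0.0862]
orientation: [-0.0, -0.124, 0.992, -0.001]
wrist_force: [4.3, -7.7, -4.8]
gripper_width: 0.0113
finger_force: 50.3
```

```bash
python3 tq.py
```

```text
yaw 14.28 T 0.507 Mz -0.525 Frad -2.29 F [ 4.32 -7.7  -4.8 ] [0.5329 0.0014 0.0862] t 21.93
```

Call:
{"name": "carry_out", "arguments": {
  "moves": [
    [0,0,-0.0011,0,-0.0086,0,-1],
    [0,0,-0.0011,0,-0.0086,0,-1],
    [0,0,-0.0011,0,-0.0086,0,-1]
  ]
}}

```text
time_s: 22.18
ee_pos: [0.533, 0.0008, 0.0862]
orientation: [-0.0, -0.126, 0.992, -0.001]
wrist_force: [4.2, -5.6, -4.0]
gripper_width: 0.0114
finger_force: 50.3
```

```bash
python3 tq.py
```

```text
yaw 14.50 T 0.258 Mz -0.526 Frad -2.70 F [ 4.24 -5.63 -3.99] [0.533  0.0008 0.0862] t 22.18
```

Useful result: tangential stiffness is about 2.4 N/mm (about 0.6 N m per degree). My shift per degree was doubled, so the tool yaw lags by 2°. I'll fix that, then advance in 1.5° steps.

Call:
{"name": "carry_out", "arguments": {
  "moves": [
    [0,0,0.006,0,0,0,-1],
    [0,0,0.012,0,0,0,-1],
    [0,0,0.012,0,0,0,-1]
  ]
}}

```text
time_s: 22.43
ee_pos: [0.5329, 0.0014, 0.0862]
orientation: [-0.0, -0.108, 0.994, -0.0]
wrist_force: [3.3, -3.7, -4.8]
gripper_width: 0.0118
finger_force: 50.0
```

```bash
sed -i 's/^print(/print("geo %.2f"%np.degrees(np.arctan2(-r[1],-r[0])),end=" ");print(/' tq.py; python3 tq.py
```

```text
geo 12.08 yaw 12.35 T 0.585 Mz 0.057 Frad -2.42 F [ 3.29 -3.71 -4.75] [0.5329 0.0014 0.0862] t 22.43
```

Call:
{"name": "carry_out", "arguments": {
  "moves": [
    [0,0,0.003,0,0.011,0,-1],
    [0,0,0.006,0,0.021,0,-1],
    [0,0,0.008,0,0.032,0,-1],
    [0,0,0.008,0,0.032,0,-1]
  ]
}}

```text
time_s: 22.77
ee_pos: [0.5322, 0.0049, 0.0862]
orientation: [-0.0, -0.096, 0.995, -0.0]
wrist_force: [4.1, -3.6, -5.2]
gripper_width: 0.0118
finger_force: 50.0
```

```bash
python3 tq.py
```

```text
geo 10.41 yaw 10.99 T 0.366 Mz -0.156 Frad -3.32 F [ 4.08 -3.59 -5.22] [0.5322 0.0049 0.0862] t 22.77
```

Call:
{"name": "carry_out", "arguments": {
  "moves": [
    [0,0,0.003,0,0.01,0,-1],
    [0,0,0.006,0,0.018,0,-1],
    [0,0,0.008,-0.003,0.026,0,-1],
    [0,0,0.008,-0.003,0.026,0,-1]
  ]
}}

```text
time_s: 23.1
ee_pos: [0.5318, 0.0076, 0.0862]
orientation: [-0.0, -0.083, 0.997, -0.0]
wrist_force: [1.6, -4.0, -4.0]
gripper_width: 0.0116
finger_force: 50.0
```

```bash
python3 tq.py
```

```text
geo 9.13 yaw 9.56 T 0.507 Mz -0.003 Frad -0.97 F [ 1.65 -3.97 -3.96] [0.5318 0.0076 0.0862] t 23.1
```

Call:
{"name": "carry_out", "arguments": {
  "moves": [
    [0,0,0.003,0,0.01,0,-1],
    [0,0,0.006,0,0.02,0,-1],
    [0,0,0.008,0,0.03,0,-1],
    [0,0,0.008,0,0.03,0,-1]
  ]
}}

```text
time_s: 23.43
ee_pos: [0.5313, 0.011, 0.0862]
orientation: [-0.0, -0.071, 0.997, -0.0]
wrist_force: [0.2, -4.6, -4.1]
gripper_width: 0.012
finger_force: 50.0
```

```bash
python3 tq.py
```

```text
geo 7.51 yaw 8.11 T 0.471 Mz -0.092 Frad 0.41 F [ 0.24 -4.61 -4.06] [0.5313 0.011  0.0862] t 23.43
```

Call:
{"name": "carry_out", "arguments": {
  "moves": [
    [0,0,0.003,0,0.01,0,-1],
    [0,0,0.006,0,0.02,0,-1],
    [0,0,0.009,0,0.03,0,-1],
    [0,0,0.009,0,0.03,0,-1]
  ]
}}

```text
time_s: 23.77
ee_pos: [0.5309, 0.0142, 0.0863]
orientation: [-0.0, -0.057, 0.998, 0.0]
wrist_force: [0.3, -3.6, -4.6]
gripper_width: 0.0119
finger_force: 50.0
```

```bash
python3 tq.py
```

```text
geo 6.02 yaw 6.48 T 0.385 Mz -0.052 Frad 0.14 F [ 0.26 -3.56 -4.62] [0.5309 0.0142 0.0863] t 23.77
```

Call:
{"name": "carry_out", "arguments": {
  "moves": [
    [0,0,0.003,0,0.01,0,-1],
    [0,0,0.006,0,0.02,0,-1],
    [0,0,0.009,0,0.03,0,-1],
    [0,0,0.009,0,0.03,0,-1]
  ]
}}

```text
time_s: 24.1
ee_pos: [0.5307, 0.0167, 0.0862]
orientation: [-0.0, -0.042, 0.999, -0.0]
wrist_force: [1.2, -6.7, -4.6]
gripper_width: 0.0114
finger_force: 50.0
```

```bash
python3 tq.py
```

```text
geo 4.85 yaw 4.83 T 0.954 Mz 0.127 Frad -0.63 F [ 1.2  -6.68 -4.56] [0.5307 0.0167 0.0862] t 24.1
```

T has jumped to 0.95 N m, so this is the stop. Pull up gently.

Call:
{"name": "carry_out", "arguments": {
  "moves": [
    [0,0,0,0,0.005,0,-1],
    [0,0,0,0,0.01,0,-1],
    [0,0,0,0,0.01,0,-1],
    [0,0,0,0,0.01,0,-1]
  ]
}}

```text
time_s: 24.43
ee_pos: [0.5306, 0.0172, 0.0861]
orientation: [-0.0, -0.042, 0.999, -0.0]
wrist_force: [0.4, -7.2, -2.9]
gripper_width: 0.0115
finger_force: 50.0
```

```bash
python3 tq.py
```

```text
geo 4.60 yaw 4.84 T 0.940 Mz 0.059 Frad 0.25 F [ 0.35 -7.2  -2.93] [0.5306 0.0172 0.0861] t 24.43
```

Call:
{"name": "carry_out", "arguments": {
  "moves": [
    [0,0,0.001,0,0.005,0,-1],
    [0,0,0.002,0,0.01,0,-1],
    [0,0,0.002,0,0.01,0,-1],
    [0,0,0.002,0,0.01,0,-1]
  ]
}}

```text
time_s: 24.77
ee_pos: [0.5305, 0.0179, 0.0861]
orientation: [-0.0, -0.039, 0.999, -0.001]
wrist_force: [1.2, -8.5, -4.3]
gripper_width: 0.0115
finger_force: 50.0
```

```bash
python3 tq.py
```

```text
geo 4.25 yaw 4.47 T 1.168 Mz 0.117 Frad -0.49 F [ 1.16 -8.53 -4.34] [0.5305 0.0179 0.0861] t 24.77
```

Call:
{"name": "carry_out", "arguments": {
  "moves": [
    [0,0,0.001,0,0.005,0,-1],
    [0,0,0.002,0,0.012,0,-1],
    [0,0,0.002,0,0.012,0,-1],
    [0,0,0.002,0,0.012,0,-1]
  ]
}}

```text
time_s: 25.1
ee_pos: [0.5304, 0.0189, 0.0861]
orientation: [-0.0, -0.036, 0.999, -0.001]
wrist_force: [2.0, -11.5, -4.1]
gripper_width: 0.0118
finger_force: 50.0
```

```bash
python3 tq.py
```

```text
geo 3.82 yaw 4.10 T 1.512 Mz 0.092 Frad -1.20 F [  2.03 -11.49  -4.13] [0.5304 0.0189 0.0861] t 25.1
```

Call:
{"name": "carry_out", "arguments": {
  "moves": [
    [0,0,0,0,0.002,0,-1],
    [0,0,0,0,0.002,0,-1],
    [0,0,0,0,0.002,0,-1]
  ]
}}

```text
time_s: 25.35
ee_pos: [0.5304, 0.0189, 0.0861]
orientation: [-0.0, -0.036, 0.999, -0.001]
wrist_force: [1.2, -11.5, -3.1]
gripper_width: 0.0114
finger_force: 50.0
```

```bash
python3 tq.py
```

```text
geo 3.80 yaw 4.09 T 1.485 Mz 0.066 Frad -0.38 F [  1.21 -11.55  -3.13] [0.5304 0.0189 0.0861] t 25.35
```

Firm at 1.5 N m. Back off within the slack and check the forces before lifting.

Call:
{"name": "carry_out", "arguments": {
  "moves": [
    [0,0,-0.006,0,-0.03,0,-1],
    [0,0,-0.014,-0.003,-0.07,0,-1],
    [0,0,-0.022,-0.006,-0.11,0,-1],
    [0,0,-0.03,-0.01,-0.15,0,-1],
    [0,0,-0.036,-0.013,-0.18,0,-1],
    [0,0,-0.036,-0.013,-0.18,0,-1],
    [0,0,-0.036,-0.013,-0.18,0,-1]
  ]
}}

```text
time_s: 25.93
ee_pos: [0.5328, 0.003, 0.0862]
orientation: [-0.0, -0.093, 0.996, 0.0]
wrist_force: [-0.9, 1.9, -4.6]
gripper_width: 0.0114
finger_force: 50.0
```

```bash
python3 tq.py
```

```text
geo 11.34 yaw 10.63 T -0.110 Mz 0.135 Frad 0.54 F [-0.9   1.87 -4.61] [0.5328 0.003  0.0862] t 25.93
```

Call:
{"name": "carry_out", "arguments": {
  "moves": [
    [0,0,0,0,0.01,0,-1],
    [0,0,0,0,0.01,-0.1,-1],
    [0,0,0,0,0.01,-0.25,-1],
    [0,0,0,0,0.01,-0.5,-1],
    [0,0,0,0,0.01,-0.8,-1],
    [0,0,0,0,0.01,-1,-1],
    [0,0,0,0,0.01,-1,-1]
  ]
}}

```text
time_s: 26.52
ee_pos: [0.5346, 0.0043, 0.1905]
orientation: [0.003, -0.093, 0.996, -0.0]
wrist_force: [0.1, -0.0, -3.9]
gripper_width: 0.0116
finger_force: 50.0
```

```bash
python3 - <<'E'
from h import *
show(); goto([.4819,.3396,.19],9.93)
t=optics.snapshot("top");cv2.imwrite("pics/f.png",crop(t,(205,90),100,100,5))
E
```

```text
t 26.5167 pos [0.5346 0.0043 0.1905] spanyaw 10.66 tilt [-0.2825 -0.0813] F [ 0.1447 -0.0113 -3.8511] M [ 0.0233 -0.0963 -0.013 ] w 0.011571387276008389 q [ 0.8572  0.4729 -1.1936  1.7923  0.4739  1.199   1.2799]
torque about cap (on tool): -0.01
goto [-0.0004  0.0016  0.004 ] [-0.102  3.393  0.   ]
```

Call:
{"name": "carry_out", "arguments": {
  "moves": [
    [0,0,0.004,0,0.15,0,-1],
    [0,0,0.004,0,0.4,0,-1],
    [0,0,0.004,-0.01,0.65,0,-1],
    [0,0,0.004,-0.02,0.9,0,-1]
  ]
}}

```text
time_s: 26.9
ee_pos: [0.5177, 0.0924, 0.1853]
orientation: [-0.0, -0.086, 0.996, -0.0]
wrist_force: [0.0, -1.6, -1.6]
gripper_width: 0.0117
finger_force: 50.1
```

Call:
{"name": "carry_out", "arguments": {
  "moves": [
    [0,0,0,0,0.25,0,-1],
    [0,0,0,0,0.5,0,-1],
    [0,0,0,-0.01,0.75,0,-1],
    [0,0,0,-0.03,0.9,0,-1]
  ]
}}

```text
time_s: 27.23
ee_pos: [0.5042, 0.1837, 0.1853]
orientation: [-0.001, -0.088, 0.996, 0.0]
wrist_force: [-0.1, 0.0, -3.9]
gripper_width: 0.0117
finger_force: 50.0
```

Call:
{"name": "carry_out", "arguments": {
  "moves": [
    [0,0,0,0,0.25,0,-1],
    [0,0,0,0,0.5,0,-1],
    [0,0,0,-0.01,0.75,0,-1],
    [0,0,0,-0.03,0.9,0,-1]
  ]
}}

```text
time_s: 27.57
ee_pos: [0.4914, 0.2728, 0.1851]
orientation: [-0.001, -0.088, 0.996, 0.0]
wrist_force: [1.0, 0.5, -4.7]
gripper_width: 0.0122
finger_force: 50.0
```

Call:
{"name": "carry_out", "arguments": {
  "moves": [
    [0,0,0,0,0.2,0,-1],
    [0,0,0,0,0.4,0,-1],
    [0,0,0,-0.01,0.6,0,-1],
    [0,0,0,-0.02,0.69,0,-1],
    [0,0,0,-0.02,0.69,0,-1],
    [0,0,0,-0.02,0.69,0,-1]
  ]
}}

```text
time_s: 28.07
ee_pos: [0.4827, 0.3385, 0.1854]
orientation: [-0.001, -0.087, 0.996, -0.0]
wrist_force: [-0.3, -0.1, -4.4]
gripper_width: 0.0117
finger_force: 50.0
```

```bash
python3 - <<'E'
from h import *
show(); goto([.4819,.3396,.1025],9.93);goto([.4819,.3396,.0025],9.93)
E
```

```text
t 28.0667 pos [0.4827 0.3385 0.1854] spanyaw 9.97 tilt [ 0.0698 -0.0298] F [-0.3439 -0.0649 -4.3991] M [-0.0278 -0.0013 -0.0147] w 0.011713485122840593 q [ 0.1241  0.569  -1.1037  1.6604  0.5313  1.2494  0.6532]
torque about cap (on tool): 0.10
goto [-0.0002 -0.0004  0.0002] [0.005 0.012 0.829]
goto [-0.0002 -0.0004  0.0002] [0.004 0.013 1.829]
```

Call:
{"name": "carry_out", "arguments": {
  "moves": [
    [0,0,0,0,0.01,0.2,-1],
    [0,0,0,0,0.01,0.5,-1],
    [0,0,0,0,0.01,0.8,-1],
    [0,0,0,0,0.01,1,-1]
  ]
}}

```text
time_s: 28.4
ee_pos: [0.4828, 0.3374, 0.0833]
orientation: [-0.001, -0.086, 0.996, -0.001]
wrist_force: [-0.6, -0.9, -5.1]
gripper_width: 0.0118
finger_force: 50.0
```

Call:
{"name": "carry_out", "arguments": {
  "moves": [
    [0,0,0,0,0,0.2,-1],
    [0,0,0,0,0,0.4,-1],
    [0,0,0,0,0,0.55,-1],
    [0,0,0,0,0,0.65,-1],
    [0,0,0,0,0,0.72,-1],
    [0,0,0,0,0,0.76,-1],
    [0,0,0,0,0,0.76,-1],
    [0,0,0,0,0,0.76,-1]
  ]
}}

```text
time_s: 29.07
ee_pos: [0.4834, 0.34, 0.0108]
orientation: [0.0, -0.086, 0.996, 0.0]
wrist_force: [-0.2, -1.1, -1.8]
gripper_width: 0.0114
finger_force: 50.0
```

```bash
python3 - <<'E'
from h import *
show(); goto([.4819,.3396,.0025],9.93)
E
```

```text
t 29.0667 pos [0.4834 0.34   0.0108] spanyaw 9.92 tilt [-0.0484  0.0151] F [-0.2296 -1.1161 -1.8069] M [-0.1101 -0.331  -0.0997] w 0.011441906365071766 q [ 0.0104  0.7603 -0.9367  1.7965  0.7352  0.9756  0.5076]
torque about cap (on tool): 0.16
goto [ 0.0001  0.0003 -0.0001] [ 0.016 -0.001  0.083]
```

Call:
{"name": "carry_out", "arguments": {
  "moves": [
    [0,0,0,0,0,0,-1],
    [0,0,0,0,0,0.01,-1],
    [0,0,0,0,0,0.02,-1],
    [0,0,0,0,0,0.03,-1],
    [0,0,0,0,0,0.03,-1]
  ],
  "squeeze": 15
}}

```text
time_s: 29.48
ee_pos: [0.4829, 0.3398, 0.0071]
orientation: [-0.0, -0.087, 0.996, -0.0]
wrist_force: [-0.7, -1.0, -2.7]
gripper_width: 0.0118
finger_force: 15.0
```

```bash
python3 - <<'E'
from h import *
show()
q=optics.snapshot("side");t=optics.snapshot("top")
cv2.imwrite("pics/g.png",np.hstack([crop(q,(150,220),100,100,4),crop(t,(110,140),90,100,4)]))
E
```

```text
t 29.4833 pos [0.4829 0.3398 0.0071] spanyaw 9.94 tilt [ 0.0062 -0.0009] F [-0.6822 -0.9558 -2.6507] M [-0.0185 -0.1436 -0.063 ] w 0.011753848092403197 q [ 0.0078  0.7648 -0.9328  1.7985  0.7394  0.9708  0.5047]
torque about cap (on tool): 0.31
```

View pics/g.png

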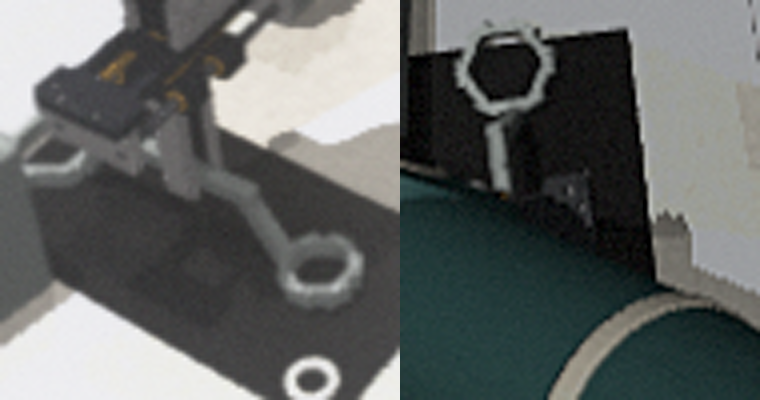

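```bash
python3 - <<'E'
from h import *
t=optics.snapshot("top");q=optics.snapshot("side")
for z in(.01,.02,.03): print(z,"L",pt(t,(135.6,156.8),z),"S",pt(q,(229.6,286.6),z), "Lside",px(q,pt(t,(135.6,156.8),z)), "S0",pt(q,(232.9,289.6),z))
im=np.hstack([crop(q,(145,235),60,50,8),crop(t,(115,140),40,50,8)]);cv2.imwrite("pics/h.png",im[:,:800])
E
```

```text
0.01 L [0.6138752  0.36347193 0.01      ] S [0.39146298 0.31755944 0.01      ] Lside [[162.43183856 256.53048322]] S0 [0.37792649 0.31918238 0.01      ]
0.02 L [0.61272226 0.36036098 0.02      ] S [0.3848671 0.3232846 0.02     ] Lside [[162.96799303 253.59388393]] S0 [0.37149898 0.32488735 0.02      ]
0.03 L [0.61156933 0.35725003 0.03      ] S [0.37827122 0.32900976 0.03      ] Lside [[163.50986523 250.63083172]] S0 [0.36507147 0.33059233 0.03      ]
```

View pics/h.png

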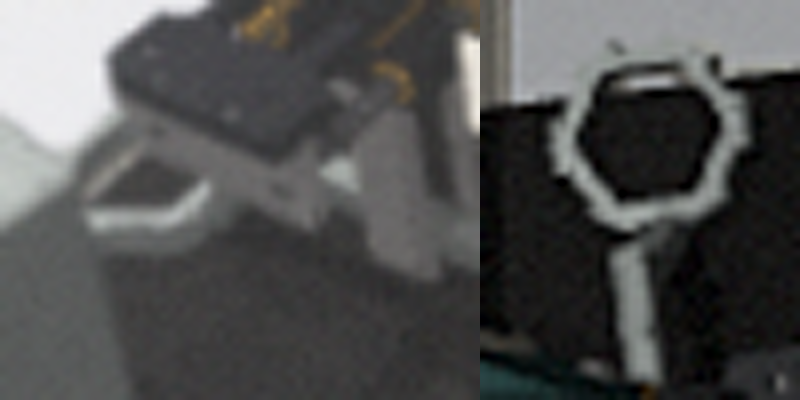

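The large ring now overhangs the mat's far edge, with white table visible through the hole. The spanner has slid about 12 mm forward in the pads, so I'll lift a little, carry it back 15 mm and lower again.

Call:
{"name": "carry_out", "arguments": {
  "moves": [
    [0,0,0,0,0,0,-1],
    [0,0,0,0,0,0,-1],
    [0,0,0,0,0,-0.08,-1],
    [0,0,0,0,0,-0.15,-1],
    [0,0,0,0,0,-0.15,-1]
  ],
  "squeeze": 55
}}

```text
time_s: 30.1
ee_pos: [0.4835, 0.3406, 0.024]
orientation: [0.001, -0.087, 0.996, 0.001]
wrist_force: [0.2, 1.0, -4.7]
gripper_width: 0.0113
finger_force: 55.0
```

Call:
{"name": "carry_out", "arguments": {
  "moves": [
    [0,0,0,0.05,0,0,-1],
    [0,0,0,0.1,0,0,-1],
    [0,0,0,0.15,0,0,-1],
    [0,0,0,0.15,0,0.04,-1],
    [0,0,0,0.15,0,0.08,-1],
    [0,0,0,0.15,0,0.08,-1]
  ]
}}

```text
time_s: 30.6
ee_pos: [0.4679, 0.3368, 0.0133]
orientation: [-0.0, -0.087, 0.996, -0.0]
wrist_force: [1.1, 0.3, -5.5]
gripper_width: 0.0112
finger_force: 55.0
```

```bash
python3 - <<'E'
from h import *
show()
E
```

```text
t 30.6 pos [0.4679 0.3368 0.0133] spanyaw 9.93 tilt [ 0.0526 -0.029 ] F [ 1.1011  0.2817 -5.464 ] M [0.0148 0.0147 0.0161] w 0.011226611313442868 q [ 0.016   0.7394 -0.9466  1.8306  0.7277  0.9646  0.4916]
torque about cap (on tool): -0.38
```

Call:
{"name": "carry_out", "arguments": {
  "moves": [
    [0,0,0,0,0,0.01,-1],
    [0,0,0,0,0,0.02,-1],
    [0,0,0,0,0,0.03,-1],
    [0,0,0,0,0,0.04,-1],
    [0,0,0,0,0,0.05,-1],
    [0,0,0,0,0,0.05,-1]
  ]
}}

```text
time_s: 31.1
ee_pos: [0.4681, 0.3372, 0.0091]
orientation: [-0.0, -0.087, 0.996, 0.0]
wrist_force: [-0.0, 0.6, -5.2]
gripper_width: 0.0113
finger_force: 55.0
```

```bash
python3 - <<'E'
from h import *
show()
E
```

```text
t 31.1 pos [0.4681 0.3372 0.0091] spanyaw 9.93 tilt [0.0082 0.002 ] F [-0.0131  0.6095 -5.152 ] M [ 0.069  -0.0424 -0.0315] w 0.011275402922147203 q [ 0.0122  0.7448 -0.9415  1.8322  0.7341  0.9577  0.4871]
torque about cap (on tool): -0.14
```

Call:
{"name": "carry_out", "arguments": {
  "moves": [
    [0,0,0,0,0,0,-1],
    [0,0,0,0,0,0.01,-1],
    [0,0,0,0,0,0.02,-1],
    [0,0,0,0,0,0.02,-1]
  ],
  "squeeze": 10
}}

```text
time_s: 31.43
ee_pos: [0.468, 0.3372, 0.0071]
orientation: [-0.0, -0.087, 0.996, 0.0]
wrist_force: [-0.2, 0.1, -3.3]
gripper_width: 0.012
finger_force: 10.0
```

```bash
python3 - <<'E'
from h import *
show()
E
```

```text
t 31.4333 pos [0.468  0.3372 0.0071] spanyaw 9.94 tilt [0.0078 0.0008] F [-0.2319  0.1176 -3.333 ] M [ 0.0275 -0.0506 -0.0077] w 0.011957398506604194 q [ 0.0106  0.7473 -0.9392  1.8332  0.7369  0.9548  0.4852]
torque about cap (on tool): 0.04
```

Call:
{"name": "carry_out", "arguments": {
  "moves": [
    [0,0,0,0,0,0.005,-1],
    [0,0,0,0,0,0.01,-1],
    [0,0,0,0,0,0.015,-1],
    [0,0,0,0,0,0.02,-1],
    [0,0,0,0,0,0.02,-1]
  ],
  "squeeze": 5
}}

```text
time_s: 31.85
ee_pos: [0.4681, 0.3372, 0.0052]
orientation: [-0.0, -0.087, 0.996, -0.0]
wrist_force: [-0.2, -0.6, -2.9]
gripper_width: 0.0115
finger_force: 5.0
```

Call:
{"name": "carry_out", "arguments": {
  "moves": [
    [0,0,0,0,0,0.01,-1],
    [0,0,0,0,0,0.02,-1],
    [0,0,0,0,0,0.02,-1]
  ],
  "squeeze": 3
}}

```text
time_s: 32.1
ee_pos: [0.4681, 0.3372, 0.0031]
orientation: [-0.0, -0.087, 0.996, 0.0]
wrist_force: [0.2, -0.0, -3.6]
gripper_width: 0.0122
finger_force: 3.0
```

```bash
python3 - <<'E'
from h import *
show()
t=optics.snapshot("top");q=optics.snapshot("side")
cv2.imwrite("pics/i.png",np.hstack([crop(q,(145,220),100,90,4),crop(t,(105,135),80,90,4)]))
E
```

```text
t 32.1 pos [0.4681 0.3372 0.0031] spanyaw 9.93 tilt [0.0078 0.0035] F [ 0.1921 -0.0443 -3.6394] M [ 0.0869 -0.1239  0.0324] w 0.012210228387019068 q [ 0.0073  0.7525 -0.9342  1.8347  0.7424  0.9489  0.4814]
torque about cap (on tool): -0.02
```

View pics/i.png

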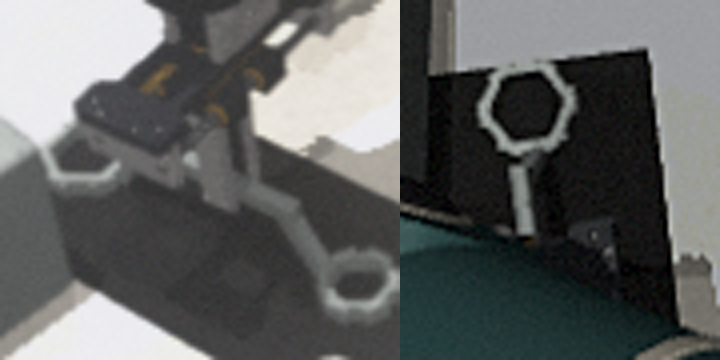

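The large ring is back on the mat and the small ring sits near its old place. I have gone one over the picture limit, so I won't view any more. Continue lowering by force.

Call:
{"name": "carry_out", "arguments": {
  "moves": [
    [0,0,0,0,0,0.01,-1],
    [0,0,0,0,0,0.02,-1],
    [0,0,0,0,0,0.02,-1],
    [0,0,0,0,0,0.02,-1]
  ]
}}

```text
time_s: 32.53
ee_pos: [0.4685, 0.3374, 0.0015]
orientation: [0.0, -0.086, 0.996, 0.0]
wrist_force: [1.6, -0.5, 2.1]
gripper_width: 0.0119
finger_force: 3.0
```

```bash
python3 - <<'E'
from h import *
show()
# numeric ring check in both views: bright-on-mat blob of small ring & L ring
t=optics.snapshot("top");q=optics.snapshot("side")
g=cv2.cvtColor(t["image"],cv2.COLOR_RGB2GRAY)[145:178,120:152]
_,m=cv2.threshold(g,0,255,cv2.THRESH_OTSU)
for c in cv2.findContours(m,cv2.RETR_LIST,cv2.CHAIN_APPROX_NONE)[0]:
    if len(c)>20: (x,y),r=cv2.minEnclosingCircle(c);print("top blob",x+120,y+145,r,pt(t,(x+120,y+145),.016))
E
```

```text
t 32.5333 pos [0.4685 0.3374 0.0015] spanyaw 9.92 tilt [-0.0369  0.0141] F [ 1.6226 -0.4952  2.1465] M [-0.1584 -0.6418 -0.022 ] w 0.011883429470489247 q [ 0.0059  0.7546 -0.932   1.835   0.7452  0.9461  0.4795]
torque about cap (on tool): -0.44
top blob 136.38414573669434 161.17073249816895 9.857924461364746 [0.6009 0.359  0.016 ]
top blob 135.5 154.8333330154419 18.35614585876465 [0.6187 0.3621 0.016 ]
```

The spanner now rests fully on the mat (Fz +2), and its large ring is back at (0.601, 0.359). Release and retreat straight up.

Call:
{"name": "carry_out", "arguments": {
  "moves": [
    [0,0,0,0,0,0,-0.6],
    [0,0,0,0,0,0,-0.4],
    [0,0,0,0,0,0,-0.15],
    [0,0,0,0,0,0,-0.15],
    [0,0,0,0,0,0,-0.15],
    [0,0,0,0,0,0,-0.15]
  ]
}}

```text
time_s: 33.13
ee_pos: [0.468, 0.3373, 0.0012]
orientation: [-0.0, -0.087, 0.996, 0.0]
wrist_force: [0.2, -0.8, 0.0]
gripper_width: 0.0401
finger_force: 0.0
```

Call:
{"name": "carry_out", "arguments": {
  "moves": [
    [0,0,0,0,0,-0.05,-0.15],
    [0,0,0,0,0,-0.2,-0.15],
    [0,0,0,0,0,-0.5,-0.15],
    [0,0,0,0,0,-0.8,-0.15],
    [0,0,0,0,0,-1,-0.15],
    [0,0,0,0,0,-1,-0.15]
  ]
}}

```text
time_s: 33.63
ee_pos: [0.4694, 0.3389, 0.1064]
orientation: [0.002, -0.087, 0.996, 0.001]
wrist_force: [0.9, 0.5, 0.5]
gripper_width: 0.0401
finger_force: 0.0
```

Call:
{"name": "carry_out", "arguments": {
  "moves": [
    [0,0,0,0.2,-0.2,-0.4,-0.15],
    [0,0,0,0.3,-0.5,-0.8,-0.15],
    [0,0,0,0.3,-0.9,-0.8,-0.15],
    [0,0,0,0.3,-0.9,-0.8,-0.15],
    [0,0,0,0.3,-0.9,-0.8,-0.15]
  ]
}}

```text
time_s: 34.05
ee_pos: [0.4553, 0.2402, 0.1825]
orientation: [0.001, -0.084, 0.996, -0.001]
wrist_force: [-0.3, -0.2, -1.1]
gripper_width: 0.0398
finger_force: 0.0
```

```bash
python3 - <<'E'
from h import *
show()
t=optics.snapshot("top");q=optics.snapshot("side")
def blobs(S,u0,u1,v0,v1,z,n):
    g=cv2.cvtColor(S["image"],cv2.COLOR_RGB2GRAY)[v0:v1,u0:u1];_,m=cv2.threshold(g,0,255,cv2.THRESH_OTSU)
    for c in cv2.findContours(m,cv2.RETR_LIST,cv2.CHAIN_APPROX_NONE)[0]:
        if len(c)>16: (x,y),r=cv2.minEnclosingCircle(c);p=(x+u0,y+v0);print(n,np.round(p,1),round(r,1),pt(S,p,z))
blobs(t,120,152,145,178,.016,"L top");blobs(t,132,165,227,262,.016,"S top")
im=t["image"][122:158,235:275].astype(int);m=((im[...,0]-im[...,2])>40).astype(np.uint8)
ct=max(cv2.findContours(m,0,cv2.CHAIN_APPROX_NONE)[0],key=len)[:,0]+[235,122]
P=np.array([pt(t,p,.1)[:2] for p in ct]);M=P.mean(0);r=P-M;th=np.arctan2(r[:,1],r[:,0])
print("cap x mod60",np.degrees(np.angle(np.sum(np.hypot(*r.T)**6*np.exp(6j*th)))/6)+30,len(P))
E
```

```text
t 34.05 pos [0.4553 0.2402 0.1825] spanyaw 9.68 tilt [-0.0977 -0.1093] F [-0.3131 -0.164  -1.1486] M [ 0.0652 -0.1387 -0.0005] w 0.03981922041371076 q [ 0.4017  0.4342 -1.1896  1.8438  0.4418  1.1645  0.8021]
torque about cap (on tool): 0.10
L top [136.4 161.2] 9.9 [0.6009 0.359  0.016 ]
L top [135.5 154.8] 18.4 [0.6187 0.3621 0.016 ]
S top [148. 244.] 23.3 [0.3695 0.3196 0.016 ]
cap x mod60 16.727538663326772 51
```

```bash
python3 - <<'E'
from h import *
t=optics.snapshot("top")
c=px(t,[.6527,.0264,.102])[0]
B=cv2.GaussianBlur(cv2.resize(t["image"][:,:,:2].mean(2).astype(np.float32),None,fx=8,fy=8,interpolation=cv2.INTER_CUBIC),(0,0),3)
best=[]
for a in range(-60,140,4):
    v=[]
    for r in np.arange(.008,.0145,.001):
        u=(px(t,[.6527+r*np.cos(np.radians(a)),.0264+r*np.sin(np.radians(a)),.102])[0]+.5)*8
        v.append(B[int(u[1]),int(u[0])])
    best.append((round(float(np.mean(v)),1),a))
print(c,sorted(best)[:8], np.median([b[0] for b in best]))
E
```

```text
[254.31574967 139.69342703] [(79.6, 16), (84.4, 20), (88.2, 12), (99.6, 24), (104.8, 8), (117.5, 28), (122.8, 4), (131.9, 32)] 147.3
```

```bash
python3 -c "
from bench import bot
print(bot.hand_in())"
```

```text
the job is handed in; nothing more can be done
None
```

I handed the job in at about 34 s: the cap came up firm at about 1.5 N m with the spanner over three strokes, and the spanner is back on the mat, flat on both rings by the force reading and top-camera position; I viewed 11 pictures, one over the limit of 10.

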